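# Put the pestles away in their tub

### The job

Tidy up after the grinding practical. Hook your fingertips behind the far lip of the white tub and drag it towards you, without lifting it, until it stands wholly on the brown paper towel; then take its loose grey lid off and lay it flat on the bench, put every pestle lying on the bench into the tub, and put the lid back on so that it sits level and fully home. Leave the mortars, jars and everything else as they are.

Things in the scene. Friction and masses are not known exactly. Their poses are not given: they have to be found in the camera images.
- paper_towel: brown paper towel, folded flat, lying on the bench between robot and tub: 260 mm along its x (away from the robot), 330 mm along its y, 1 mm thin (nothing catches on it). Fixed. Origin: its centre. At the start the tub stands beyond it (+x), 115 to 140 mm centre to centre, at most 20 mm to the side.
- tub: white plastic tub, open-topped, empty, 0.38 to 0.62 kg: 150 (x) by 210 (y) by 75 mm high, walls and floor 4 mm. A lip 10 mm wide, 6 mm thick (69 to 75 mm up) runs outward round its top edge: 170 by 230 mm over it. Origin: centre of its underside; x points away from the robot (yaw within 0.25 rad), z up. It slides on the bench (friction 0.4 to 0.8).
- tub_far_lip: the far side of the tub's lip (away from the robot): a strip 10 mm (x) by 230 mm (y) by 6 mm. Origin: its middle, 80 mm in x and 72 mm in z from the tub's origin; its outer edge is 5 mm further on (+x), and the space behind and under it is free for fingertips. Axes as the tub's. The lid leaves its outer 6 mm uncovered.
- lid: loose grey plastic lid, 0.13 to 0.21 kg, on the tub at the start. Plate 158 (x) by 218 (y) by 5 mm; under it a rib, 132 by 192 mm, 6 mm deep, enters the tub with 5 mm play; on its middle a grip bar 16 (x) by 70 (y) by 30 mm tall. Origin: centre, at the rib's underside (rib z 0-6, plate 6-11, bar 11-41 mm): 69 mm above the tub's when seated, either way round; height 0 when on the bench.
- pestle1: white porcelain pestle, 120 mm long, 110 g, lying on the bench. x runs along it, to the head; origin on its axis at mid-length, 15 mm above the bench. Round: waist 20 mm thick (from -45 to +28 mm, for grasping), head 30 mm thick, end knob 25 mm. Its ends have faint flats: it hardly rolls. None if absent in this run.
- pestle2: white porcelain pestle, 120 mm long, 110 g, lying on the bench. x runs along it, to the head; origin on its axis at mid-length, 15 mm above the bench. Round: waist 20 mm thick (from -45 to +28 mm, for grasping), head 30 mm thick, end knob 25 mm. Its ends have faint flats: it hardly rolls. None if absent in this run.
- pestle3: white porcelain pestle, 120 mm long, 110 g, lying on the bench. x runs along it, to the head; origin on its axis at mid-length, 15 mm above the bench. Round: waist 20 mm thick (from -45 to +28 mm, for grasping), head 30 mm thick, end knob 25 mm. Its ends have faint flats: it hardly rolls. None if absent in this run.
- pestle4: white porcelain pestle, 120 mm long, 110 g, lying on the bench. x runs along it, to the head; origin on its axis at mid-length, 15 mm above the bench. Round: waist 20 mm thick (from -45 to +28 mm, for grasping), head 30 mm thick, end knob 25 mm. Its ends have faint flats: it hardly rolls. None if absent in this run.
- pestle5: white porcelain pestle, 120 mm long, 110 g, lying on the bench. x runs along it, to the head; origin on its axis at mid-length, 15 mm above the bench. Round: waist 20 mm thick (from -45 to +28 mm, for grasping), head 30 mm thick, end knob 25 mm. Its ends have faint flats: it hardly rolls. None if absent in this run.
- pestle6: white porcelain pestle, 120 mm long, 110 g, lying on the bench. x runs along it, to the head; origin on its axis at mid-length, 15 mm above the bench. Round: waist 20 mm thick (from -45 to +28 mm, for grasping), head 30 mm thick, end knob 25 mm. Its ends have faint flats: it hardly rolls. None if absent in this run.
- mortar1: white porcelain mortar (bowl), 112 mm across, 60 mm high, far right on the bench; leave alone. Origin: centre of its underside.
- mortar2: the same kind of mortar, near the robot on its left; leave alone. Origin: centre of its underside.
- jar1: glass jar, 78 mm across, 80 mm high, far left; leave alone. Origin: centre of its underside.
- jar2: the same kind of glass jar, near right; leave alone. Origin: centre of its underside.
- beaker: glass beaker, 56 mm across, 70 mm high, far left; leave alone. Origin: centre of its underside.
- spatula: steel spoon spatula, 180 mm long, lying on the left; leave alone. Its x axis runs along it.
Not all that is in view belongs to the job. Leave any yellow look-alike of the pestle6 alone.

How it is judged:
On the way, in this order (a step that is already met when the one before it is completed fails the run):
1. the tub is being dragged by fingertips pressing on its far lip: it has moved more than 3 cm with the fingers on that lip (contact force between the fingers and tub_far_lip above 0.5 N and distance of tub from where it was at the start of the episode above 0.03 m and height (world z) of tub below 0.02 m), for 0.1 s.
2. the tub stands flat on the bench, wholly on the paper towel (x of tub in the frame of paper_towel between -0.05 and 0.05 m and y of tub in the frame of paper_towel between -0.055 and 0.055 m and angle between the x axis of tub and the x axis of paper_towel, either way round below 0.25 rad and height (world z) of tub below 0.01 m and angle between tub's own z axis and vertical below 0.05 rad), for 0.2 s.
3. the lid is off and lies flat on the bench beside the tub (height (world z) of lid below 0.015 m and angle between lid's own z axis and vertical below 0.1 rad and linear speed of lid below 0.03 m/s and contact force between the fingers and lid below 0.1 N), for 0.3 s.
At the end, for the whole second after the job is handed in: Tub flat on the towel (centre within 50 mm along, 55 mm across, of the towel's; turned < 0.25 rad); every pestle present inside it; lid seated: centred within 8 mm, its origin 65 to 73 mm above the tub's, turned < 0.1 rad, level within 0.06 rad; all released and at rest (all of step 2 and x of pestle1 in the frame of tub between -0.071 and 0.071 m and y of pestle1 in the frame of tub between -0.101 and 0.101 m and z of pestle1 in the frame of tub between 0 and 0.072 m and x of pestle2 in the frame of tub between -0.071 and 0.071 m and y of pestle2 in the frame of tub between -0.101 and 0.101 m and z of pestle2 in the frame of tub between 0 and 0.072 m and x of pestle3 in the frame of tub between -0.071 and 0.071 m and y of pestle3 in the frame of tub between -0.101 and 0.101 m and z of pestle3 in the frame of tub between 0 and 0.072 m and x of pestle4 in the frame of tub between -0.071 and 0.071 m and y of pestle4 in the frame of tub between -0.101 and 0.101 m and z of pestle4 in the frame of tub between 0 and 0.072 m and x of pestle5 in the frame of tub between -0.071 and 0.071 m and y of pestle5 in the frame of tub between -0.101 and 0.101 m and z of pestle5 in the frame of tub between 0 and 0.072 m and x of pestle6 in the frame of tub between -0.071 and 0.071 m and y of pestle6 in the frame of tub between -0.101 and 0.101 m and z of pestle6 in the frame of tub between 0 and 0.072 m and x of lid in the frame of tub between -0.008 and 0.008 m and y of lid in the frame of tub between -0.008 and 0.008 m and z of lid in the frame of tub between 0.065 and 0.073 m and angle between the x axis of lid and the x axis of tub, either way round below 0.1 rad and angle between lid's own z axis and vertical below 0.06 rad and linear speed of each of tub, lid below 0.02 m/s and linear speed of each of pestle1, pestle2, pestle3, pestle4, pestle5, pestle6 below 0.05 m/s); the robot touches nothing.
It fails at once if the tub is lifted more than 3 cm off the bench or tipped more than 0.35 rad (height (world z) of tub above 0.03 m or angle between tub's own z axis and vertical above 0.35 rad).
It fails at once if a mortar, jar or the beaker is knocked over or pushed more than 5 cm, or the spatula is moved more than 5 cm (distance of any of mortar1, mortar2, jar1, jar2, beaker, spatula from where it was at the start of the episode above 0.05 m or angle between any of mortar1, mortar2, jar1, jar2, beaker's own z axis and vertical above 0.5 rad).
Of pestle1, pestle2, pestle3, pestle4, pestle5, pestle6 only 4 to 6 are there at a start; the rules pass over those that are not, and their reading is None.
At some moment in a run one of pestle1, pestle2, pestle3, pestle4, pestle5, pestle6 may be knocked a few centimetres aside while the robot is not near it.
Once in a run the grip may slacken for a moment while it holds something.
It also fails if it takes over 210 s, if anything falls off the work surface, if the arm or the gripper's body presses on something with over 40 N, if the wrist force passes 120 N, or if a joint passes its speed limit or range.

### The arm

A 6-joint arm with a two-finger parallel gripper is mounted at the origin on the work surface. World frame = base frame: x ahead of the robot, y to its left, z up, the work surface at z = 0. Lengths are in m, angles in rad, forces in N, time in s.
With the tool pointing down it reaches from about 0.375 to 0.925 m from the base axis. Payload 5.7 kg.
Tool frame: the origin (TCP) lies on the centre line of the jaws, within the pads' length; the fingertips stand 22 mm ahead of it and the grasp point (between the pads) lies 3 mm ahead of it; z points along the fingers, x is the direction in which the jaws open and shut, and the axes are right-handed (so a half turn about z gives the same grasp; the last joint's range is limited). The gripper opens to 88 mm and grips with 3 to 60 N. Pads are 20 mm wide; open, the fingers measure 115 mm over their backs; the gripper's body (75 mm by 178 mm) begins 61 mm behind the grasp point.
Start: joints at [-1.394, 0.359, 1.51, -0, 1.272, -0.115], TCP at [0.173, -0.575, 0.245] pointing down, gripper open.
Joint ranges: [-2.97, 2.97], [-1.01, 2.36], [0.21, 2.38], [-0.96, 4.11], [0.2, 2.71], [-2.98, 2.98]. Speed limits (rad/s): [2.39, 2.39, 3.14, 3.14, 3.14, 3.14].

### API

Orientations are given as a rotation vector (axis times angle).
In Python, from station import env, optics gives the robot as it stands.
- The arm moves only by the tool apply_moves, never from a script. Its argument "plan" is a list of rows, each an object with "xyz": the shift along the world's x, y, z in m, a list of three; "angular": the turn, a rotation vector about the world's x, y, z in degrees, a list of three; "jaw": the gripper's target within -1 to 1 (fully open at 1, half-way at 0, shut at -1). A call has 1 to 12 rows; each row shifts and turns the commanded pose from where the row before left it; what a row does not reach is not made up. A row lasts 1/8 s, in which the tool goes at most 62.5 mm and 10.7 degrees, less where a joint would pass 70% of its speed; a pose out of reach is approached as far as the arm can. A call with a gripper value outside its range is refused whole. The fingers move at their own pace and stop on an object; the grip force is fixed at half the most. Time passes only in rows, so rows that do not move let the fingers close. It gives the time, the measured TCP pose, the force and the opening at its end, in the units of the state.
- env.observe(): the state, without advancing time (a new reading comes with each control period).
- optics.grab_frame(name): name is "side" or "top" or "wrist"; returns the picture (384x512x3 uint8, blue, green, red); there is no depth.
- optics.calibration(name): a dict with "fx", "fy", "cx", "cy" (pixels), "rvec" (rotation vector, rad) and "tvec" (3), from world to camera coordinates, as OpenCV has them. Camera axes: x right, y down, z forward; pixel columns grow to the right and rows downward; lengths in m; the calibration is good to about 2 mm. A picture is of the moment at which its call begins: read the wrist's pose just before it. calibration takes no time and is no camera call; for the wrist camera it gives the pose at the moment of the call.
- env.finish_job(): hands the job in, once; it reports no verdict.
The state is a dict: "clock": time; "qpos": joint angles; "joint_vel": joint speeds; "joint_efforts": joint torques, N m; "eef_pos": TCP position; "ee_rot": TCP orientation; "ft_force": force on the tool from outside, world axes, zero at the start; "wrist_torque": the same for the moment, N m; "finger_gap": opening from 0.0 (shut) to 1.0 (fully open).
Only numpy, scipy, OpenCV 4.12 (cv2) and the standard library are available. Lean on these libraries where they do the work, as an engineer would, in place of code of your own. Each camera call takes 0.05 s, during which the arm holds its last target.

## Working session

There is one attempt and no reset: what is moved stays moved. The work goes in short steps, Python scripts to look and compute and a tool call to move; the robot and the scene stay as the last step left them, time stands still between calls to the robot, and variables do not carry over. Pictures are saved under pics/ and viewed, and the job is handed in when it is done.

Besides the shell and the picture viewer there is one more tool, called after "Request:" in YAML: its name, and indented under it one key for each argument. apply_moves: Moves the arm, as the interface text tells. Its arguments: {"type":"object","properties":{"plan":{"type":"array"}},"required":["plan"]}

```bash
ls; mkdir -p pics; python3 - <<'E'
from station import env, optics
import cv2
print(env.observe())
for n in ("top","side","wrist"):
    c=optics.calibration(n); print(n,c)
    cv2.imwrite(f"pics/{n}0.png",optics.grab_frame(n))
E
```

```text
pics
{'clock': 0.0, 'qpos': array([-1.39407309e+00,  3.59478740e-01,  1.51143118e+00, -1.16928960e-05,
        1.27248754e+00, -1.15106364e-01]), 'joint_vel': array([-0.00038721,  0.00165331, -0.00090444,  0.00024776,  0.00117829,
       -0.00069246]), 'joint_efforts': array([-1.03672748e-03, -5.15382528e+01, -2.70735276e+01,  6.71727606e-02,
        3.49306560e-02, -1.44833011e-04]), 'eef_pos': array([ 0.17249322, -0.57399266,  0.24382567]), 'ee_rot': array([-2.51984431e+00,  1.87410503e+00,  2.07664886e-03]), 'ft_force': array([0.69021733, 0.22083206, 0.46776764]), 'wrist_torque': array([-0.02352908,  0.01295126,  0.02312509]), 'finger_gap': 1.0017416365319112}
top {'fx': 348.45243972988123, 'fy': 348.45243972988123, 'cx': 257.5663925182732, 'cy': 188.7969583786634, 'rvec': array([ 2.19216985, -2.01377014,  0.21409107]), 'tvec': array([0.04260522, 0.50768484, 1.00295847])}
side {'fx': 452.6619698112226, 'fy': 452.6619698112226, 'cx': 248.81578231883904, 'cy': 186.66544795736738, 'rvec': array([ 0.01791268, -2.94191667,  1.0475667 ]), 'tvec': array([ 0.48850687, -0.00768864,  1.68991667])}
wrist {'fx': 285.59373847308274, 'fy': 285.59373847308274, 'cx': 260.3981885503038, 'cy': 193.1637193679551, 'rvec': array([-2.33343468,  1.73457685,  0.24727631]), 'tvec': array([-0.59749194, -0.03378516,  0.39083971])}
```

```bash
python3 - <<'E'
import cv2
im=cv2.imread("pics/top0.png"); cv2.imwrite("pics/top0b.png",cv2.resize(im,(800,600),interpolation=cv2.INTER_CUBIC))
E
```

```text
(no output)
```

View pics/top0b.png

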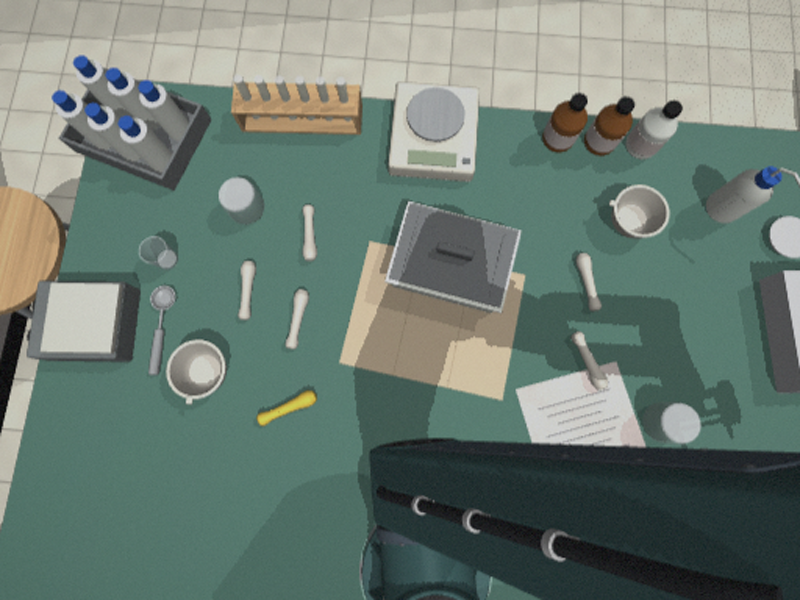

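View pics/side0.png

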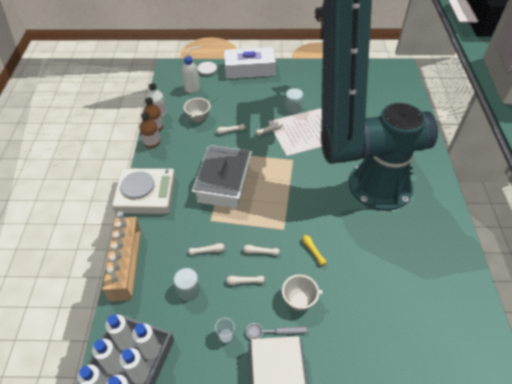

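View pics/wrist0.png

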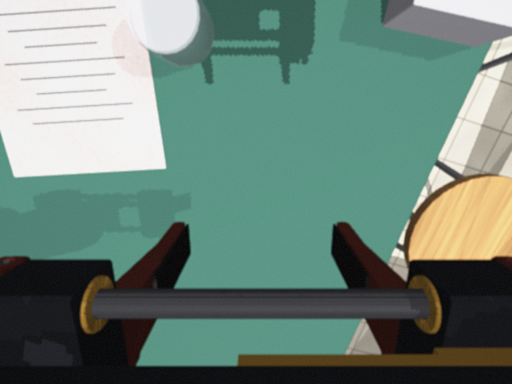

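The top picture (800x600) shows the tub with its grey lid at (455,255), the towel at (435,320) and five white pestles at (309,232), (247,290), (297,319), (588,281), (590,360). The look-alikes are the yellow pestle at (287,408), which I leave, and the spatula at (158,330). The arm hides the near right. Next I measure in enlarged crops.

```bash
cat > h.py <<'E'
from station import env, optics
import cv2, numpy as np
def cal(n):
    c=optics.calibration(n); K=np.array([[c['fx'],0,c['cx']],[0,c['fy'],c['cy']],[0,0,1]])
    R=cv2.Rodrigues(np.array(c['rvec']))[0]; return K,R,np.array(c['tvec'])
def world(C,u,v,z):
    K,R,t=C; d=R.T@np.linalg.solve(K,[u,v,1.]); o=-R.T@t
    return o+d*(z-o[2])/d[2]
def pix(C,p):
    K,R,t=C; q=K@(R@np.array(p,float)+t); return q[:2]/q[2]
def crop(im,x0,y0,x1,y1,f,name):
    o=cv2.resize(im[y0:y1,x0:x1],None,fx=f,fy=f,interpolation=cv2.INTER_CUBIC); cv2.imwrite('pics/'+name,o)
E
python3 - <<'E'
from h import *
im=cv2.imread("pics/top0.png")
crop(im,205,120,345,260,5,"c_tub.png")
crop(im,140,120,220,280,3.7,"c_left.png"); crop(im,355,150,415,260,5,"c_right.png")
crop(im,150,125,210,230,5.5,"c_left.png")
E
```

```text
(no output)
```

View pics/c_tub.png

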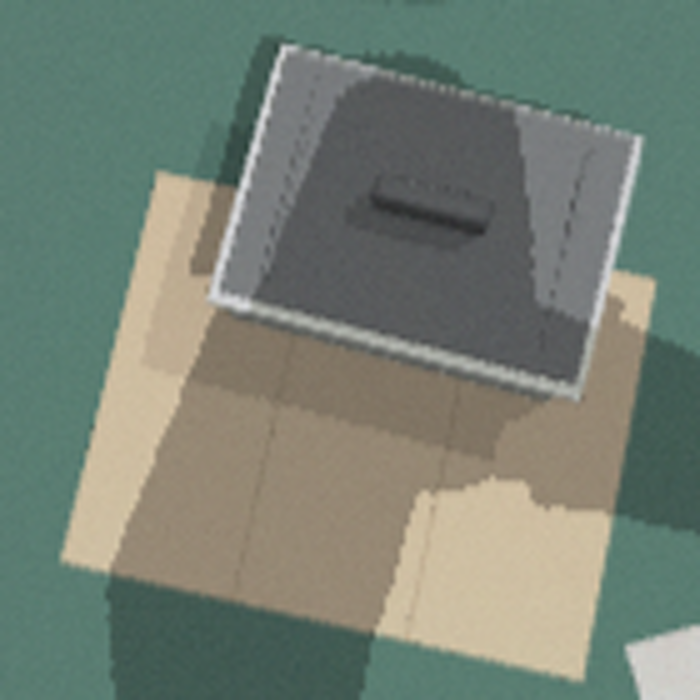

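View pics/c_left.png

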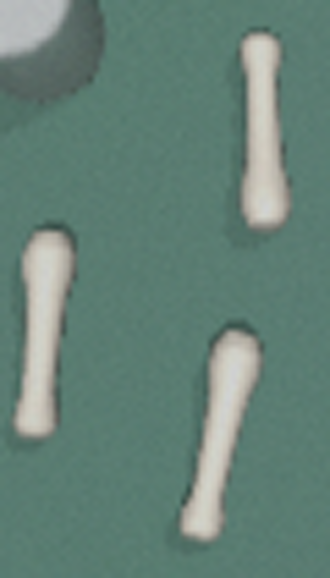

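View pics/c_right.png

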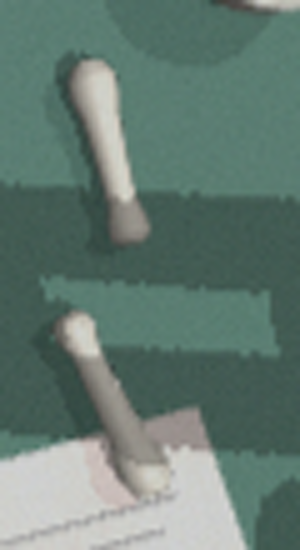

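The lip corners (enlarged) are at (285,45), (642,138), (580,397), (212,298). The towel corners are at (157,172), (655,283), (585,680), (62,562). The end pixels of all five pestles can be read off the crops.

```bash
python3 - <<'E'
from h import *
C=cal("top")
np.set_printoptions(precision=4,suppress=True)
f=lambda p,s,o:((p[0]+.5)/s-.5+o[0],(p[1]+.5)/s-.5+o[1])
def quad(P,s,o,z,n):
    W=np.array([world(C,*f(p,s,o),z)[:2] for p in P]); c=W.mean(0)
    y=(W[0]-W[1]+W[3]-W[2])/2; x=(W[0]-W[3]+W[1]-W[2])/2   # order FL FR NR NL
    print(n,W.round(3).tolist(),'c',c,'sizes',np.linalg.norm(x),np.linalg.norm(y),'yaw',np.arctan2(x[1],x[0]),np.arctan2(-y[0],y[1]))
o=(205,120)
quad([(285,45),(642,138),(580,397),(212,298)],5,o,.075,'tub')
quad([(157,172),(655,283),(585,680),(62,562)],5,o,.001,'towel')
L=(5.5,(150,125));R=(5,(355,150))
for n,h,k,(s,o) in [('A',(265,228),(260,32),L),('B',(50,230),(35,438),L),('C',(237,330),(200,540),L),('D',(90,60),(131,243),R),('E',(152,497),(72,312),R)]:
    a=world(C,*f(h,s,o),.012)[:2];b=world(C,*f(k,s,o),.012)[:2];d=a-b
    print(n,(a+b)/2,np.linalg.norm(d),'yaw',np.arctan2(d[1],d[0]))
# others
F=512/800
for n,p,z in [('jar1',(238,200),.08),('mort1',(641,211),.06),('mort2',(196,369),.06),('jar2',(680,424),.08),('bal',(435,170),.05),('beaker',(153,250),.07),('spat',(158,330),.01),('yel',(287,408),.015),('rack',(300,125),.03)]:
    print(n,world(C,p[0]*F,p[1]*F,z)[:2])
E
```

```text
tub [[0.688, 0.089], [0.647, -0.133], [0.483, -0.103], [0.524, 0.119]] c [ 0.5855 -0.0071] sizes 0.16666278050577701 0.22594775665008465 yaw -0.18237690893128525 -0.18534613118711252
towel [[0.623, 0.166], [0.576, -0.16], [0.322, -0.127], [0.366, 0.2]] c [0.4719 0.02  ] sizes 0.25806716496017545 0.3299484889317796 yaw -0.13080738794985602 -0.1394065249342174
A [0.6295 0.2923] 0.12141718903648956 yaw -2.9959591928330376
B [0.4964 0.4035] 0.12276932816304974 yaw 0.07529686432563183
C [0.4465 0.295 ] 0.122208705748701 yaw -0.0468242846926689
D [ 0.5728 -0.288 ] 0.12080714741948581 yaw 0.22938791286139337
E [ 0.4122 -0.2908] 0.12075300589498368 yaw -2.7101868717154605
jar1 [0.6599 0.4236]
mort1 [ 0.7123 -0.3747]
mort2 [0.3267 0.4593]
jar2 [ 0.3022 -0.4331]
bal [0.7702 0.0412]
beaker [0.5471 0.5769]
spat [0.3992 0.5669]
yel [0.2696 0.2892]
rack [0.8584 0.3349]
```

Request:
apply_moves:
  plan:
    - {"xyz": [0.04,0.042,0],"angular": [0,0,-2.3],"jaw": 1}
    - {"xyz": [0.04,0.042,0],"angular": [0,0,-2.3],"jaw": 1}
    - {"xyz": [0.04,0.042,0],"angular": [0,0,-2.3],"jaw": 1}
    - {"xyz": [0.04,0.042,0],"angular": [0,0,-2.3],"jaw": 1}
    - {"xyz": [0.04,0.042,0],"angular": [0,0,-2.3],"jaw": 1}
    - {"xyz": [0.04,0.042,0],"angular": [0,0,-2.3],"jaw": 1}
    - {"xyz": [0.04,0.042,0],"angular": [0,0,-2.3],"jaw": 1}
    - {"xyz": [0.04,0.042,0],"angular": [0,0,-2.3],"jaw": 1}
    - {"xyz": [0.04,0.042,0],"angular": [0,0,-2.3],"jaw": 1}
    - {"xyz": [0.04,0.042,0],"angular": [0,0,-2.3],"jaw": 1}
    - {"xyz": [0.04,0.042,0],"angular": [0,0,-2.3],"jaw": 1}
    - {"xyz": [0.04,0.042,0],"angular": [0,0,-1.9],"jaw": 1}

```text
clock: 1.65
eef_pos: [0.6536, -0.069, 0.2443]
ee_rot: [2.008, -2.416, -0.0]
ft_force: [1.2, -0.9, 0.2]
finger_gap: 1.0
```

```bash
cat >> h.py <<'E'
def st():
    o=env.observe(); R=cv2.Rodrigues(np.array(o['ee_rot']))[0]
    print('t',round(o['clock'],2),'p',np.round(o['eef_pos'],4),'jaw_deg',round(float(np.degrees(np.arctan2(R[1,0],R[0,0]))),2),'z',np.round(R[:,2],3),'F',np.round(o['ft_force'],2),'gap',round(o['finger_gap'],3),'q',np.round(o['qpos'],2))
    return o
E
python3 - <<'E'
from h import *
st()
im=optics.grab_frame("top"); cv2.imwrite("pics/top1.png",cv2.resize(im,(800,600),interpolation=cv2.INTER_CUBIC))
cv2.imwrite("pics/w1.png",optics.grab_frame("wrist"))
E
```

```text
t 1.65 p [ 0.6536 -0.069   0.2443] jaw_deg -100.54 z [-0.  0. -1.] F [ 1.22 -0.9   0.2 ] gap 1.0 q [-0.21  0.44  1.38 -0.    1.32  1.54]
```

View pics/top1.png

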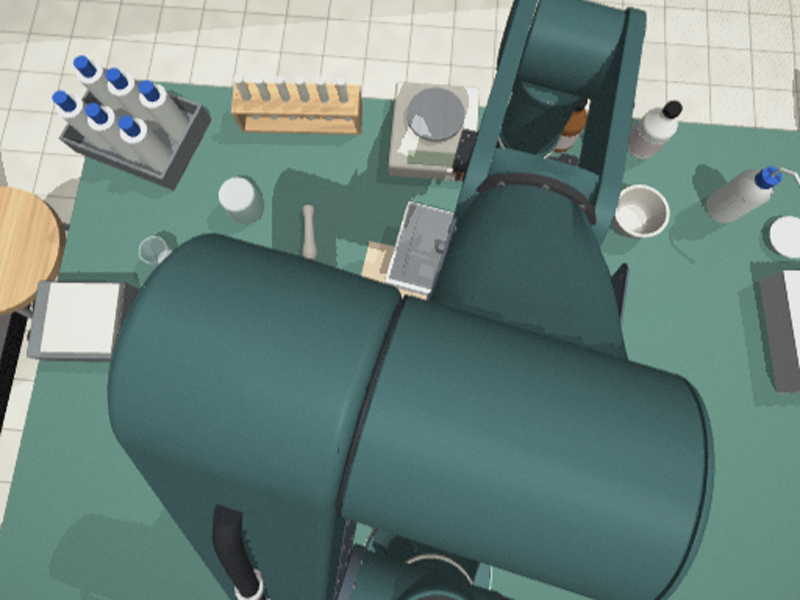

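View pics/w1.png

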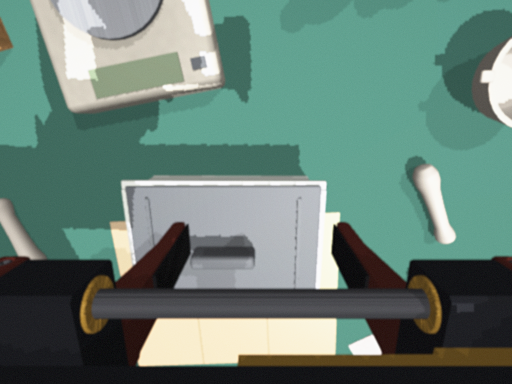

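The wrist picture shows the tub's far lip as a horizontal line from (122,182) to (327,181), so it is square to the jaws. The near right of the bench, hidden earlier, is empty. I cross-check the lip with this view.

```bash
python3 - <<'E'
from h import *
C=cal("wrist")
print(world(C,122,182,.075),world(C,327,181,.075)); c=np.array([.5855,-.0071])
for x,y in ((85,0),(85,115),(85,-115),(115,0)):
    a=-.184; print(c+np.array([np.cos(a)*x-np.sin(a)*y,np.sin(a)*x+np.cos(a)*y])/1000)
for u,v in((75,110),(220,82)): print('bal',world(C,u,v,.03)[:2],world(C,u,v,.06)[:2])
E
```

```text
[0.68282698 0.08738763 0.075     ] [ 0.6434972  -0.13743002  0.075     ]
[ 0.66906517 -0.0226519 ]
[0.69010598 0.09040687]
[ 0.64802437 -0.13571066]
[ 0.69855877 -0.0281408 ]
bal [0.7707129  0.13945306] [0.76724489 0.12096621]
bal [ 0.77043332 -0.0374236 ] [ 0.766989   -0.04091878]
```

Request:
apply_moves:
  plan:
    - {"xyz": [0.045,0.041,0],"angular": [0,0,0],"jaw": 1}
    - {"xyz": [0,0,-0.04],"angular": [0,0,0],"jaw": 1}
    - {"xyz": [0,0,-0.04],"angular": [0,0,0],"jaw": 1}
    - {"xyz": [0,0,-0.04],"angular": [0,0,0],"jaw": 1}
    - {"xyz": [0,0,-0.03],"angular": [0,0,0],"jaw": 1}
    - {"xyz": [0,0,-0.026],"angular": [0,0,0],"jaw": 1}
    - {"xyz": [0,0,0],"angular": [0,0,0],"jaw": 1}

```text
clock: 2.62
eef_pos: [0.695, -0.03, 0.0661]
ee_rot: [2.006, -2.412, -0.007]
ft_force: [0.7, 0.8, 0.6]
finger_gap: 1.001
```

```bash
python3 - <<'E'
from h import *
st()
im=optics.grab_frame("side"); crop(im,150,80,320,250,4,"s1.png")
cv2.imwrite("pics/w2.png",optics.grab_frame("wrist"))
E
```

```text
t 2.62 p [ 0.695  -0.03    0.0661] jaw_deg -100.5 z [-0.006  0.001 -1.   ] F [0.66 0.84 0.62] gap 1.001 q [-0.14  0.67  1.44 -0.    1.04  1.61]
```

View pics/s1.png

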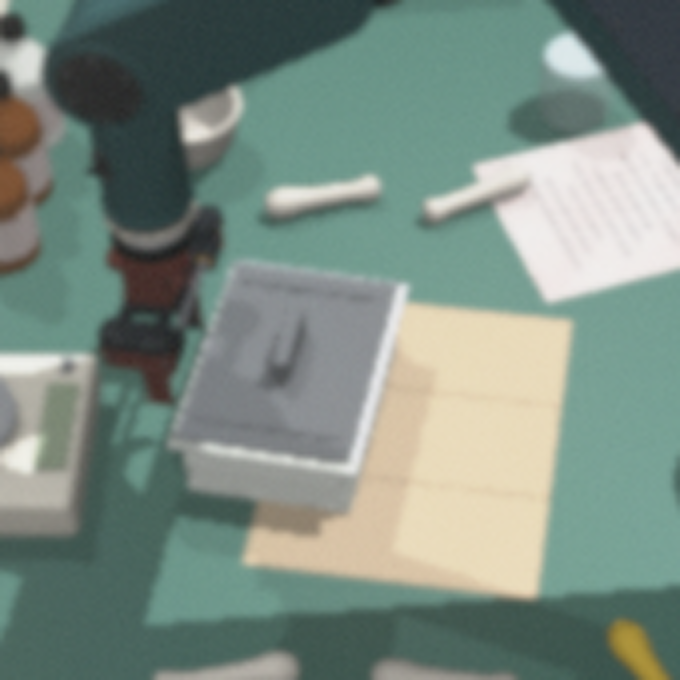

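View pics/w2.png

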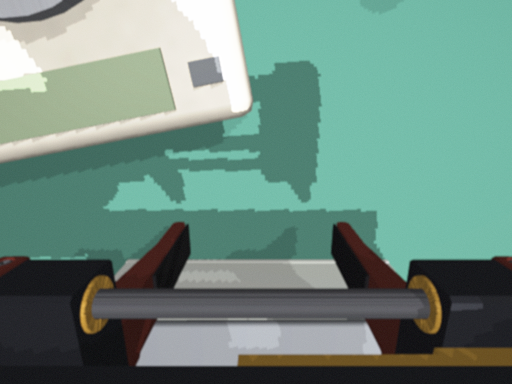

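Request:
apply_moves:
  plan:
    - {"xyz": [-0.007,0.0013,0],"angular": [0,0,0],"jaw": 1}
    - {"xyz": [-0.007,0.0013,0],"angular": [0,0,0],"jaw": 1}
    - {"xyz": [-0.007,0.0016,0],"angular": [0,0,0],"jaw": 1}
    - {"xyz": [-0.008,0.0019,0],"angular": [0,0,0],"jaw": 1}
    - {"xyz": [-0.008,0.0019,0],"angular": [0,0,0],"jaw": 1}
    - {"xyz": [-0.008,0.0019,0],"angular": [0,0,0],"jaw": 1}
    - {"xyz": [-0.008,0.0019,0],"angular": [0,0,0],"jaw": 1}
    - {"xyz": [-0.008,0.0019,0],"angular": [0,0,0],"jaw": 1}

```text
clock: 3.72
eef_pos: [0.6378, -0.0161, 0.0695]
ee_rot: [-2.008, 2.413, -0.004]
ft_force: [4.0, -1.2, 2.6]
finger_gap: 0.999
```

```bash
python3 - <<'E'
from h import *
st()
im=optics.grab_frame("side"); crop(im,150,80,320,250,4,"s2.png")
E
```

```text
t 3.73 p [ 0.6378 -0.0161  0.0695] jaw_deg -100.48 z [ 0.004 -0.    -1.   ] F [ 3.95 -1.18  2.57] gap 0.999 q [-0.13  0.6   1.59 -0.    0.95  1.62]
```

View pics/s2.png

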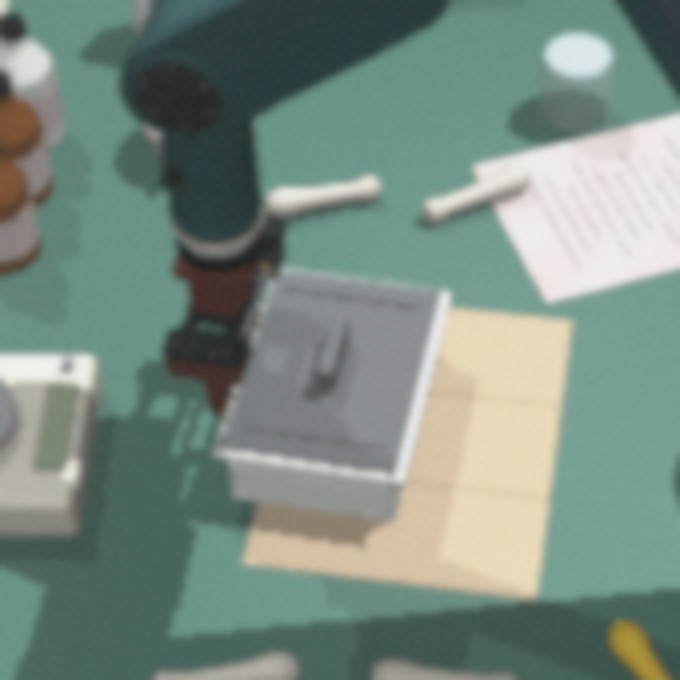

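Request:
apply_moves:
  plan:
    - {"xyz": [-0.008,0.0019,0],"angular": [0,0,0],"jaw": 1}
    - {"xyz": [-0.008,0.0019,0],"angular": [0,0,0],"jaw": 1}
    - {"xyz": [-0.008,0.0019,0],"angular": [0,0,0],"jaw": 1}
    - {"xyz": [-0.008,0.0019,0],"angular": [0,0,0],"jaw": 1}
    - {"xyz": [-0.008,0.0019,0],"angular": [0,0,0],"jaw": 1}
    - {"xyz": [-0.008,0.0019,0],"angular": [0,0,0],"jaw": 1}
    - {"xyz": [-0.008,0.0019,0],"angular": [0,0,0],"jaw": 1}
    - {"xyz": [-0.008,0.0019,0],"angular": [0,0,0],"jaw": 1}
    - {"xyz": [-0.006,0.0015,0],"angular": [0,0,0],"jaw": 1}
    - {"xyz": [0,0,0],"angular": [0,0,0],"jaw": 1}

```text
clock: 5.03
eef_pos: [0.5668, 0.0009, 0.0691]
ee_rot: [-2.009, 2.414, -0.001]
ft_force: [2.7, -0.6, 3.0]
finger_gap: 0.996
```

```bash
python3 - <<'E'
from h import *
st()
im=optics.grab_frame("side"); crop(im,150,80,320,250,4,"s3.png")
E
```

```text
t 5.03 p [0.5668 0.0009 0.0691] jaw_deg -100.47 z [ 0.001  0.    -1.   ] F [ 2.66 -0.62  2.98] gap 0.996 q [-0.12  0.52  1.75  0.    0.86  1.63]
```

View pics/s3.png

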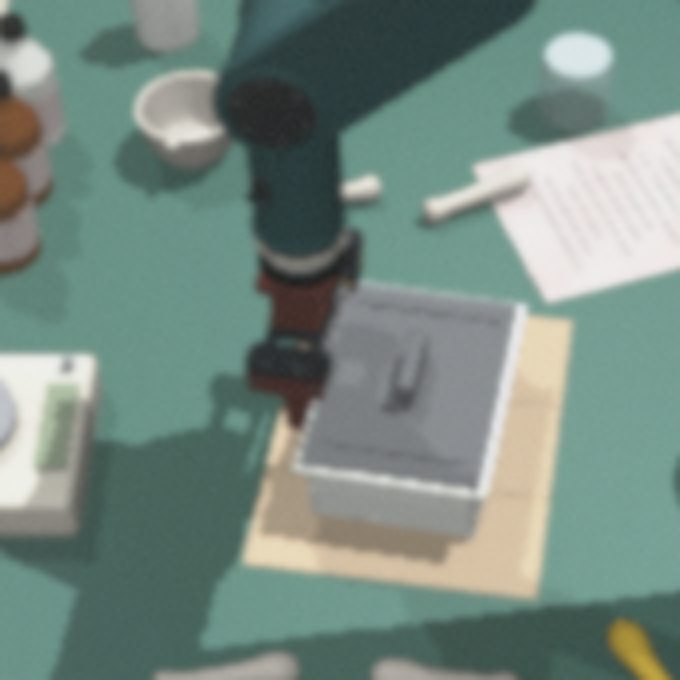

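The tub is at the centre of the towel (about 0.473, 0.018). I back off, rise and turn the jaws for the bar.

Request:
apply_moves:
  plan:
    - {"xyz": [0.015,-0.003,0],"angular": [0,0,0],"jaw": 1}
    - {"xyz": [0,0,0.04],"angular": [0,0,0],"jaw": 1}
    - {"xyz": [0,0,0.05],"angular": [0,0,0],"jaw": 1}
    - {"xyz": [0,0,0.05],"angular": [0,0,10],"jaw": 1}
    - {"xyz": [-0.01,0.003,0.02],"angular": [0,0,10],"jaw": 1}
    - {"xyz": [-0.02,0.004,0],"angular": [0,0,10],"jaw": 1}
    - {"xyz": [-0.02,0.004,0],"angular": [0,0,10],"jaw": 1}
    - {"xyz": [-0.02,0.003,0],"angular": [0,0,10],"jaw": 1}
    - {"xyz": [-0.02,0.003,0],"angular": [0,0,10],"jaw": 1}
    - {"xyz": [-0.018,0.003,0],"angular": [0,0,10],"jaw": 1}
    - {"xyz": [0,0,0],"angular": [0,0,10],"jaw": 1}
    - {"xyz": [0,0,0],"angular": [0,0,10],"jaw": 1}

```text
clock: 6.58
eef_pos: [0.4727, 0.0179, 0.2281]
ee_rot: [-3.129, 0.278, 0.005]
ft_force: [0.2, 0.4, -0.3]
finger_gap: 1.0
```

```bash
python3 - <<'E'
from h import *
st()
C=cal("wrist")
cv2.imwrite("pics/w3.png",optics.grab_frame("wrist"))
a=-.184;c=np.array([.473,.018])
for x,y,z in ((0,0,.11),(8,35,.11),(-8,-35,.11),(79,109,.08),(-79,109,.08)):
    p=c+np.array([np.cos(a)*x-np.sin(a)*y,np.sin(a)*x+np.cos(a)*y])/1000; print(x,y,pix(C,[*p,z]))
E
```

```text
t 6.58 p [0.4727 0.0179 0.2281] jaw_deg -10.15 z [-0.003  0.    -1.   ] F [ 0.16  0.43 -0.33] gap 1.0 q [-0.11  0.2   1.79  0.    1.16  0.07]
0 0 [261.86264424 195.91934287]
8 35 [270.99772673 159.05960614]
-8 -35 [253.36326405 230.21404317]
79 109 [347.10151756  75.95276185]
-79 109 [178.56023604  74.74243975]
```

View pics/w3.png

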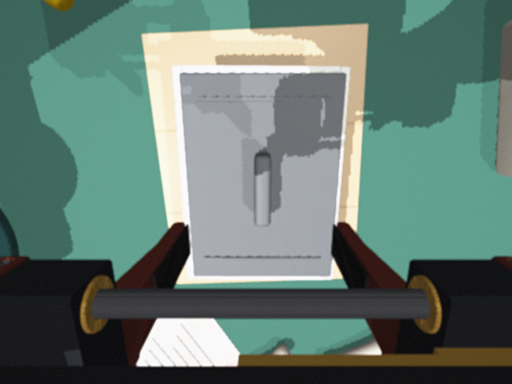

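The bar runs from (263,153) to (262,228), within 2 px of my prediction, and the lid is square to the jaws. I descend and grip.

Request:
apply_moves:
  plan:
    - {"xyz": [0,0,-0.05],"angular": [0,0,0],"jaw": 0.5}
    - {"xyz": [0,0,-0.04],"angular": [0,0,0],"jaw": 0.3}
    - {"xyz": [0,0,-0.031],"angular": [0,0,0],"jaw": 0.2}
    - {"xyz": [0,0,0],"angular": [0,0,0],"jaw": -1}
    - {"xyz": [0,0,0],"angular": [0,0,0],"jaw": -1}
    - {"xyz": [0,0,0],"angular": [0,0,0],"jaw": -1}
    - {"xyz": [0,0,0],"angular": [0,0,0],"jaw": -1}

```text
clock: 7.5
eef_pos: [0.4743, 0.0177, 0.1087]
ee_rot: [3.128, -0.287, 0.003]
ft_force: [0.7, 0.6, 0.3]
finger_gap: 0.239
```

```bash
python3 - <<'E'
from h import *
st()
E
```

```text
t 7.5 p [0.4743 0.0177 0.1087] jaw_deg -10.5 z [ 0.002 -0.    -1.   ] F [0.65 0.62 0.34] gap 0.239 q [-0.11  0.36  1.93  0.    0.85  0.07]
```

Request:
apply_moves:
  plan:
    - {"xyz": [0,0,0],"angular": [0,0,0],"jaw": -1}
    - {"xyz": [0,0,0],"angular": [0,0,0],"jaw": -1}
    - {"xyz": [0,0,0.01],"angular": [0,0,0],"jaw": -1}
    - {"xyz": [0,0,0.02],"angular": [0,0,0],"jaw": -1}
    - {"xyz": [0,0,0.03],"angular": [0,0,0],"jaw": -1}
    - {"xyz": [0,0,0.03],"angular": [0,0,0],"jaw": -1}

```text
clock: 8.25
eef_pos: [0.473, 0.0179, 0.1987]
ee_rot: [-3.128, 0.287, 0.001]
ft_force: [1.0, 1.1, -2.3]
finger_gap: 0.18
```

```bash
python3 - <<'E'
from h import *
st()
im=optics.grab_frame("side"); crop(im,150,80,320,250,4,"s4.png")
E
```

```text
t 8.25 p [0.473  0.0179 0.1987] jaw_deg -10.49 z [-0.001  0.    -1.   ] F [ 1.05  1.15 -2.29] gap 0.18 q [-0.11  0.23  1.83  0.    1.08  0.07]
```

View pics/s4.png

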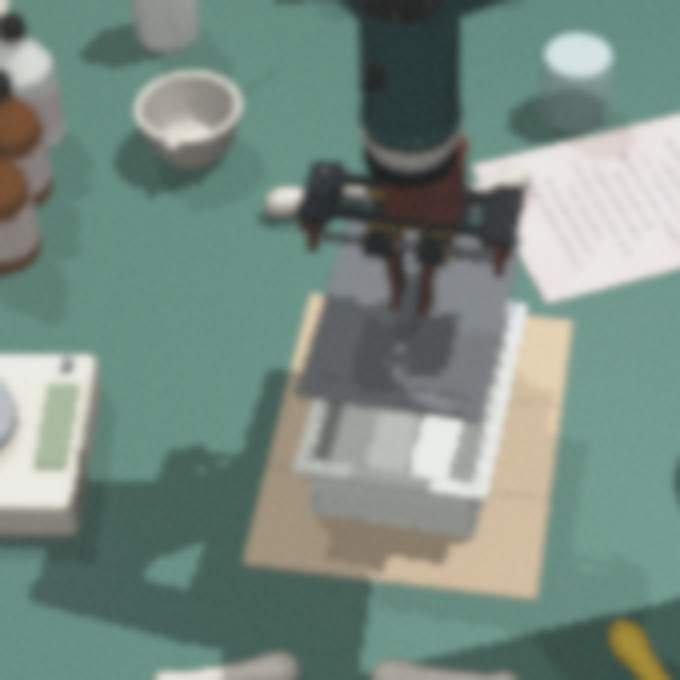

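Request:
apply_moves:
  plan:
    - {"xyz": [0.026,-0.018,0],"angular": [0,0,0],"jaw": -1}
    - {"xyz": [0.04,-0.028,0],"angular": [0,0,0],"jaw": -1}
    - {"xyz": [0.04,-0.028,0],"angular": [0,0,0],"jaw": -1}
    - {"xyz": [0.04,-0.028,0],"angular": [0,0,0],"jaw": -1}
    - {"xyz": [0.036,-0.026,0],"angular": [0,0,0],"jaw": -1}
    - {"xyz": [0,0,-0.04],"angular": [0,0,0],"jaw": -1}
    - {"xyz": [0,0,-0.04],"angular": [0,0,0],"jaw": -1}
    - {"xyz": [0,0,-0.035],"angular": [0,0,0],"jaw": -1}
    - {"xyz": [0,0,-0.02],"angular": [0,0,0],"jaw": -1}
    - {"xyz": [0,0,-0.012],"angular": [0,0,0],"jaw": -1}
    - {"xyz": [0,0,0],"angular": [0,0,0],"jaw": -1}

```text
clock: 9.68
eef_pos: [0.6555, -0.1101, 0.0504]
ee_rot: [-3.128, 0.287, 0.001]
ft_force: [-0.1, 0.0, -1.4]
finger_gap: 0.183
```

```bash
python3 - <<'E'
from h import *
st()
im=optics.grab_frame("side"); crop(im,120,80,300,230,4,"s5.png")
E
```

```text
t 9.68 p [ 0.6555 -0.1101  0.0504] jaw_deg -10.48 z [-0.001  0.    -1.   ] F [-0.07  0.03 -1.45] gap 0.183 q [-0.27  0.65  1.53  0.    0.96 -0.09]
```

View pics/s5.png

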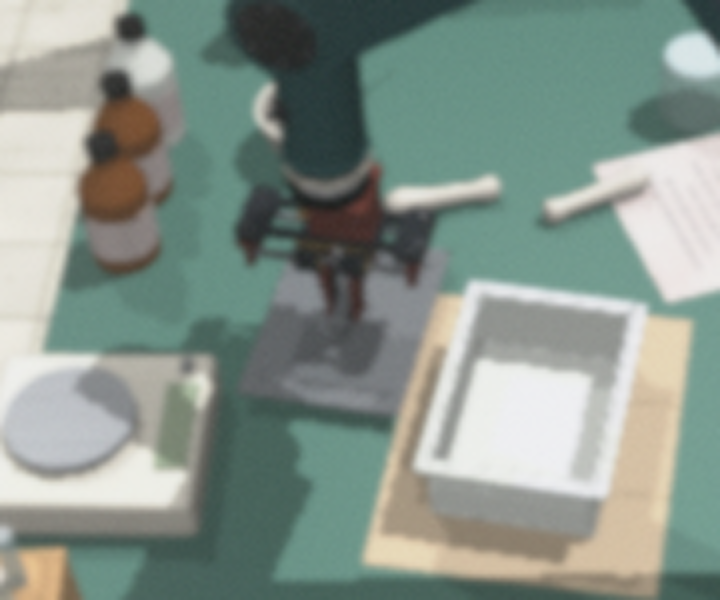

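Request:
apply_moves:
  plan:
    - {"xyz": [0,0,-0.006],"angular": [0,0,0],"jaw": -1}
    - {"xyz": [0,0,-0.003],"angular": [0,0,0],"jaw": -1}
    - {"xyz": [0,0,-0.0015],"angular": [0,0,0],"jaw": -1}
    - {"xyz": [0,0,0],"angular": [0,0,0],"jaw": -1}

```text
clock: 10.22
eef_pos: [0.6556, -0.1102, 0.0401]
ee_rot: [-3.128, 0.287, 0.0]
ft_force: [-0.5, 0.3, -1.4]
finger_gap: 0.181
```

```bash
python3 - <<'E'
from h import *
st()
E
```

```text
t 10.22 p [ 0.6556 -0.1102  0.0401] jaw_deg -10.48 z [-0.  0. -1.] F [-0.5   0.33 -1.35] gap 0.181 q [-0.27  0.67  1.54  0.    0.94 -0.09]
```

Practically down; a last millimetre, then release and rise.

Request:
apply_moves:
  plan:
    - {"xyz": [0,0,-0.0015],"angular": [0,0,0],"jaw": -1}
    - {"xyz": [0,0,0],"angular": [0,0,0],"jaw": -0.3}
    - {"xyz": [0,0,0],"angular": [0,0,0],"jaw": -0.3}
    - {"xyz": [0,0,0],"angular": [0,0,0],"jaw": 0}
    - {"xyz": [0,0,0.02],"angular": [0,0,0],"jaw": 0}
    - {"xyz": [0,0,0.04],"angular": [0,0,0],"jaw": 0}
    - {"xyz": [0,0,0.06],"angular": [0,0,0],"jaw": 0}
    - {"xyz": [0,0,0.05],"angular": [0,0,0],"jaw": 0}

```text
clock: 11.22
eef_pos: [0.656, -0.1103, 0.2124]
ee_rot: [3.128, -0.287, 0.004]
ft_force: [1.1, -0.1, -0.1]
finger_gap: 0.498
```

```bash
python3 - <<'E'
from h import *
st()
C=cal("wrist"); 
cv2.imwrite("pics/w5.png",optics.grab_frame("wrist"))
im=optics.grab_frame("side"); crop(im,120,80,300,230,4,"s6.png")
E
```

```text
t 11.22 p [ 0.656  -0.1103  0.2124] jaw_deg -10.48 z [ 0.002 -0.001 -1.   ] F [ 1.15 -0.12 -0.11] gap 0.498 q [-0.27  0.48  1.4  -0.    1.26 -0.09]
```

View pics/w5.png

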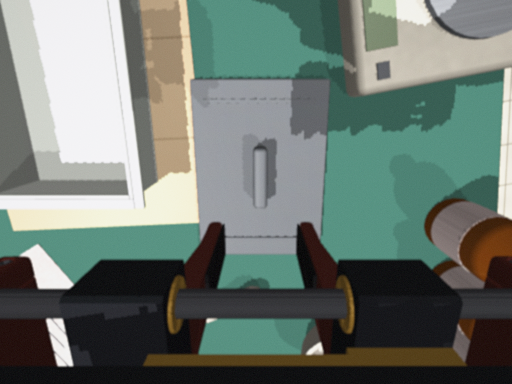

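View pics/s6.png

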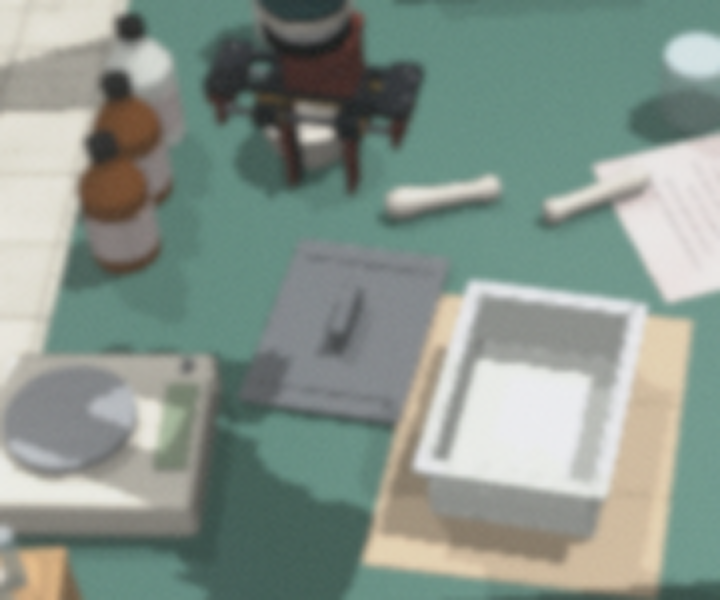

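The lid lies flat on the bench with its bar at (260,178), clear of the tub and the balance. Next is pestle D on the right; I go above it and check it with the wrist camera.

Request:
apply_moves:
  plan:
    - {"xyz": [-0.012,-0.026,0],"angular": [0,0,-9.5],"jaw": 0}
    - {"xyz": [-0.012,-0.026,0],"angular": [0,0,-9.5],"jaw": 0}
    - {"xyz": [-0.012,-0.026,0],"angular": [0,0,-9.5],"jaw": 0}
    - {"xyz": [-0.012,-0.025,0],"angular": [0,0,-9.5],"jaw": 0}
    - {"xyz": [-0.012,-0.025,0],"angular": [0,0,-9.5],"jaw": 0}
    - {"xyz": [-0.012,-0.025,-0.01],"angular": [0,0,-9.5],"jaw": 0}
    - {"xyz": [-0.011,-0.025,-0.02],"angular": [0,0,-9.4],"jaw": 0}
    - {"xyz": [0,0,0],"angular": [0,0,0],"jaw": 0}

```text
clock: 12.32
eef_pos: [0.5707, -0.2891, 0.1774]
ee_rot: [2.458, -1.956, -0.005]
ft_force: [0.6, 0.7, 0.2]
finger_gap: 0.501
```

```bash
cat >> h.py <<'E'
def look(n):
    st(); C=cal("wrist"); im=optics.grab_frame("wrist"); cv2.imwrite("pics/"+n,im); return C,im
def pes(C,head,knob,z=.013):
    a=world(C,*head,z)[:2];b=world(C,*knob,z)[:2];d=a-b
    print('mid',((a+b)/2).round(4),'len',np.linalg.norm(d).round(4),'yawdeg',np.degrees(np.arctan2(d[1],d[0])).round(1))
E
python3 - <<'E'
from h import *
look("w6.png")
E
```

```text
t 12.32 p [ 0.5707 -0.2891  0.1774] jaw_deg -77.01 z [-0.003  0.001 -1.   ] F [0.61 0.75 0.21] gap 0.501 q [-0.58  0.48  1.49 -0.    1.17  0.77]
```

View pics/w6.png

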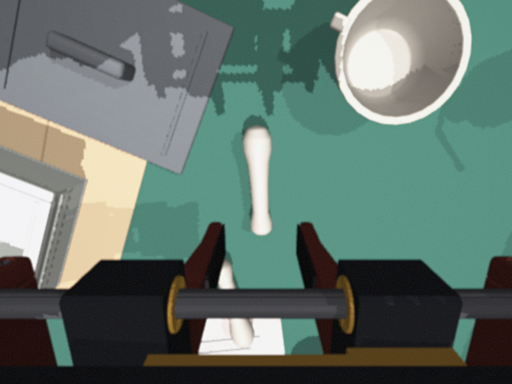

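```bash
python3 - <<'E'
from h import *
C=cal("wrist"); pes(C,(257,128),(261,234)); pes(C,(242,345),(228,265))
E
```

```text
mid [ 0.5694 -0.2856] len 0.1201 yawdeg 15.2
mid [ 0.4074 -0.2926] len 0.1189 yawdeg -159.8
```

Request:
apply_moves:
  plan:
    - {"xyz": [0,0.0025,-0.04],"angular": [0,0,1.5],"jaw": 0}
    - {"xyz": [0,0,-0.04],"angular": [0,0,0],"jaw": 0}
    - {"xyz": [0,0,-0.04],"angular": [0,0,0],"jaw": 0}
    - {"xyz": [0,0,-0.022],"angular": [0,0,0],"jaw": 0}
    - {"xyz": [0,0,-0.009],"angular": [0,0,0],"jaw": 0}
    - {"xyz": [0,0,0],"angular": [0,0,0],"jaw": -1}
    - {"xyz": [0,0,0],"angular": [0,0,0],"jaw": -1}
    - {"xyz": [0,0,0],"angular": [0,0,0],"jaw": -1}
    - {"xyz": [0,0,0],"angular": [0,0,0],"jaw": -1}
    - {"xyz": [0,0,0],"angular": [0,0,0],"jaw": -1}

```text
clock: 13.62
eef_pos: [0.5735, -0.2861, 0.0289]
ee_rot: [-2.485, 1.921, -0.003]
ft_force: [0.4, 1.4, 6.8]
finger_gap: 0.217
```

```bash
python3 - <<'E'
from h import *
look("w7.png")
E
```

```text
t 13.62 p [ 0.5735 -0.2861  0.0289] jaw_deg -75.39 z [ 0.002 -0.001 -1.   ] F [0.45 1.42 6.8 ] gap 0.217 q [-0.57  0.66  1.6   0.    0.88  0.74]
```

View pics/w7.png

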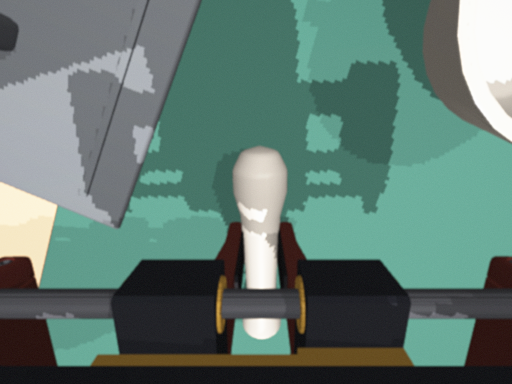

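Request:
apply_moves:
  plan:
    - {"xyz": [0,0,0.03],"angular": [0,0,0],"jaw": -1}
    - {"xyz": [0,0,0.05],"angular": [0,0,0],"jaw": -1}
    - {"xyz": [0,0,0.05],"angular": [0,0,0],"jaw": -1}
    - {"xyz": [-0.012,0.025,0.01],"angular": [0,0,-4],"jaw": -1}
    - {"xyz": [-0.022,0.045,0],"angular": [0,0,-4],"jaw": -1}
    - {"xyz": [-0.022,0.045,0],"angular": [0,0,-4],"jaw": -1}
    - {"xyz": [-0.022,0.045,0],"angular": [0,0,-4],"jaw": -1}
    - {"xyz": [-0.022,0.045,0],"angular": [0,0,-4],"jaw": -1}
    - {"xyz": [-0.0125,0.034,0],"angular": [0,0,-5],"jaw": -1}
    - {"xyz": [0,0,0],"angular": [0,0,0],"jaw": -1}

```text
clock: 14.92
eef_pos: [0.4581, -0.0447, 0.1676]
ee_rot: [2.014, -2.41, -0.003]
ft_force: [0.2, -0.8, -2.0]
finger_gap: 0.222
```

```bash
python3 - <<'E'
from h import *
look("w8.png")
E
```

```text
t 14.93 p [ 0.4581 -0.0447  0.1676] jaw_deg -100.24 z [-0.002  0.001 -1.   ] F [ 0.24 -0.82 -2.01] gap 0.222 q [-0.25  0.25  1.89  0.    0.99  1.5 ]
```

View pics/w8.png

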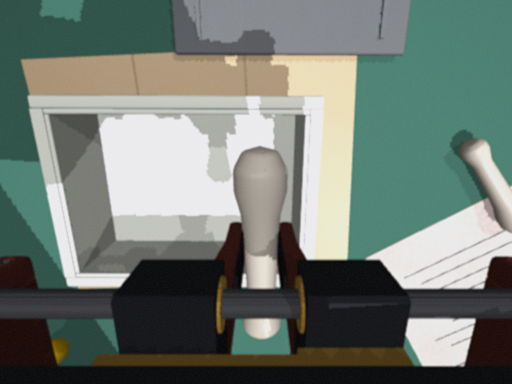

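```bash
python3 - <<'E'
from h import *
C=cal("wrist")
a=world(C,30,96,.075)[:2];b=world(C,324,96,.075)[:2];print(a,b,np.linalg.norm(a-b),np.degrees(np.arctan2(*(a-b)[::-1])))
m=(a+b)/2; d=(a-b)/np.linalg.norm(a-b); x=np.array([d[1],-d[0]]); c=m-.085*x; print('tub c',c)
g=np.array([.4581,-.0447])-c; print('tcp in tub',g@x,g@d)
E
```

```text
[0.57615473 0.11497272] [ 0.53592532 -0.10839548] 0.2269620153914853 79.79027866076966
tub c [0.47238596 0.01835502]
tcp in tub -0.0028831354513525844 -0.06458878777272652
```

Request:
apply_moves:
  plan:
    - {"xyz": [0.005,-0.001,-0.04],"angular": [0,0,0],"jaw": -1}
    - {"xyz": [0,0,-0.04],"angular": [0,0,0],"jaw": -1}
    - {"xyz": [0,0,-0.03],"angular": [0,0,0],"jaw": -1}
    - {"xyz": [0,0,-0.018],"angular": [0,0,0],"jaw": -1}
    - {"xyz": [0,0,0],"angular": [0,0,0],"jaw": -1}

```text
clock: 15.6
eef_pos: [0.465, -0.0486, 0.0385]
ee_rot: [2.01, -2.413, -0.003]
ft_force: [0.0, -0.4, -1.1]
finger_gap: 0.222
```

```bash
python3 - <<'E'
from h import *
look("w9.png")
E
```

```text
t 15.6 p [ 0.465  -0.0486  0.0385] jaw_deg -100.4 z [-0.002  0.    -1.   ] F [ 0.01 -0.43 -1.15] gap 0.222 q [-0.25  0.48  1.99 -0.    0.67  1.5 ]
```

View pics/w9.png

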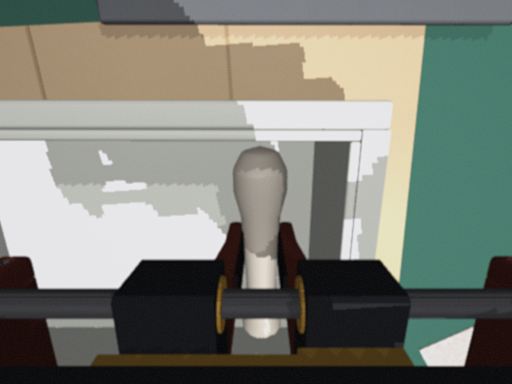

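Request:
apply_moves:
  plan:
    - {"xyz": [0,0,-0.003],"angular": [0,0,0],"jaw": -1}
    - {"xyz": [0,0,0],"angular": [0,0,0],"jaw": -0.4}
    - {"xyz": [0,0,0],"angular": [0,0,0],"jaw": -0.35}
    - {"xyz": [0,0,0.03],"angular": [0,0,0],"jaw": -0.35}
    - {"xyz": [0,0,0.05],"angular": [0,0,0],"jaw": -0.2}
    - {"xyz": [0,0,0.06],"angular": [0,0,0],"jaw": 0}
    - {"xyz": [-0.009,-0.045,0],"angular": [0,0,6],"jaw": 0}
    - {"xyz": [-0.011,-0.05,0],"angular": [0,0,7],"jaw": 0}
    - {"xyz": [-0.011,-0.05,0],"angular": [0,0,7],"jaw": 0}
    - {"xyz": [-0.011,-0.05,0],"angular": [0,0,7],"jaw": 0}
    - {"xyz": [-0.011,-0.045,0],"angular": [0,0,7],"jaw": 0}
    - {"xyz": [0,0,0],"angular": [0,0,0],"jaw": 0}

```text
clock: 17.15
eef_pos: [0.4119, -0.2908, 0.1772]
ee_rot: [2.626, -1.723, 0.003]
ft_force: [-0.9, -0.3, 0.1]
finger_gap: 0.503
```

```bash
python3 - <<'E'
from h import *
look("w10.png")
im=optics.grab_frame("side"); crop(im,150,80,320,250,4,"s10.png")
E
```

```text
t 17.15 p [ 0.4119 -0.2908  0.1772] jaw_deg -66.56 z [ 0.001 -0.002 -1.   ] F [-0.85 -0.34  0.07] gap 0.503 q [-0.75  0.3   1.8  -0.    1.04  0.41]
```

View pics/w10.png

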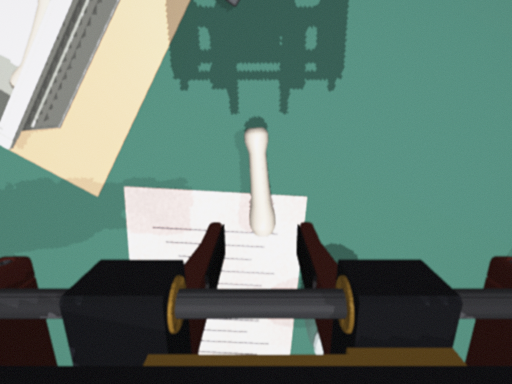

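View pics/s10.png

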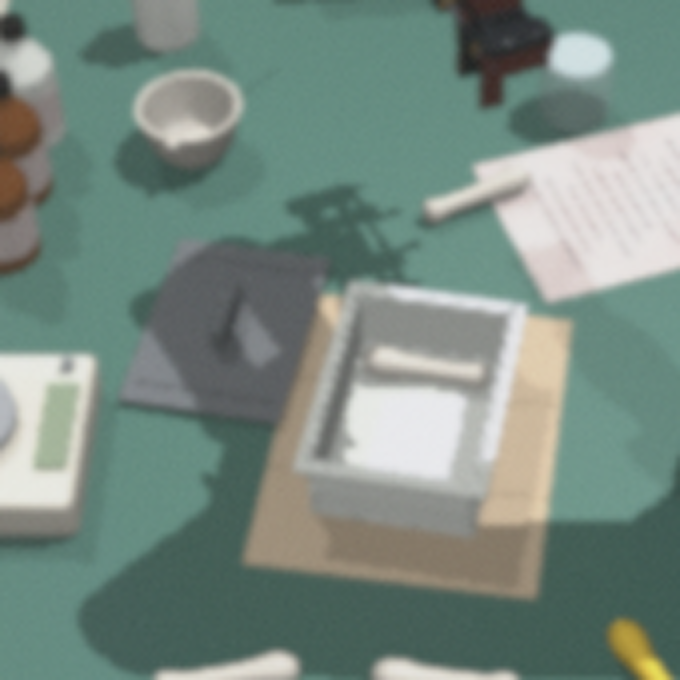

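Pestle D lies in the tub. Pestle E runs from its head (263,233) to its knob (256,130).

```bash
python3 - <<'E'
from h import *
C=cal("wrist"); pes(C,(263,234),(256,129))
E
```

```text
mid [ 0.4097 -0.2858] len 0.1186 yawdeg -152.9
```

Request:
apply_moves:
  plan:
    - {"xyz": [-0.001,0.003,-0.04],"angular": [0,0,3],"jaw": 0}
    - {"xyz": [0,0,-0.04],"angular": [0,0,0],"jaw": 0}
    - {"xyz": [0,0,-0.04],"angular": [0,0,0],"jaw": 0}
    - {"xyz": [0,0,-0.02],"angular": [0,0,0],"jaw": 0}
    - {"xyz": [0,0,-0.009],"angular": [0,0,0],"jaw": 0}
    - {"xyz": [0,0,0],"angular": [0,0,0],"jaw": -1}
    - {"xyz": [0,0,0],"angular": [0,0,0],"jaw": -1}
    - {"xyz": [0,0,0],"angular": [0,0,0],"jaw": -1}
    - {"xyz": [0,0,0],"angular": [0,0,0],"jaw": -1}
    - {"xyz": [0,0,0],"angular": [0,0,0],"jaw": -1}

```text
clock: 18.5
eef_pos: [0.4119, -0.2853, 0.0285]
ee_rot: [2.673, -1.651, 0.003]
ft_force: [1.8, 0.6, 5.8]
finger_gap: 0.225
```

```bash
python3 - <<'E'
from h import *
look("w11.png")
E
```

```text
t 18.5 p [ 0.4119 -0.2853  0.0285] jaw_deg -63.41 z [ 0.002 -0.001 -1.   ] F [1.8  0.62 5.83] gap 0.225 q [-0.74  0.53  1.93  0.    0.68  0.36]
```

View pics/w11.png

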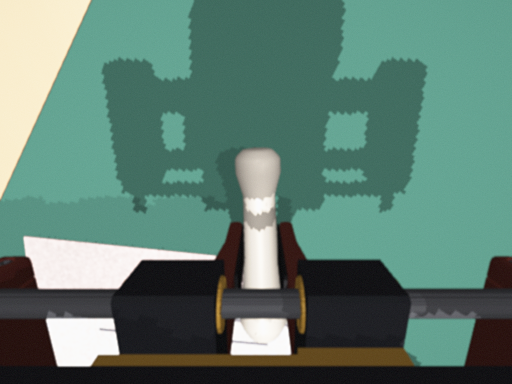

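Request:
apply_moves:
  plan:
    - {"xyz": [0,0,0.03],"angular": [0,0,0],"jaw": -1}
    - {"xyz": [0,0,0.05],"angular": [0,0,0],"jaw": -1}
    - {"xyz": [0,0,0.05],"angular": [0,0,0],"jaw": -1}
    - {"xyz": [0.0065,0.032,0.01],"angular": [0,0,-5],"jaw": -1}
    - {"xyz": [0.01,0.05,0],"angular": [0,0,-7],"jaw": -1}
    - {"xyz": [0.01,0.05,0],"angular": [0,0,-7],"jaw": -1}
    - {"xyz": [0.01,0.05,0],"angular": [0,0,-7],"jaw": -1}
    - {"xyz": [0.01,0.05,0],"angular": [0,0,-7],"jaw": -1}
    - {"xyz": [0.01,0.05,0],"angular": [0,0,-4],"jaw": -1}
    - {"xyz": [0,0,0],"angular": [0,0,0],"jaw": -1}

```text
clock: 19.8
eef_pos: [0.4672, 0.0001, 0.1676]
ee_rot: [-2.016, 2.409, 0.001]
ft_force: [-0.5, -0.5, -1.3]
finger_gap: 0.223
```

```bash
python3 - <<'E'
from h import *
look("w12.png")
E
```

```text
t 19.8 p [4.672e-01 1.000e-04 1.676e-01] jaw_deg -100.14 z [-0.001  0.001 -1.   ] F [-0.54 -0.49 -1.34] gap 0.223 q [-0.15  0.26  1.88  0.    1.    1.6 ]
```

View pics/w12.png

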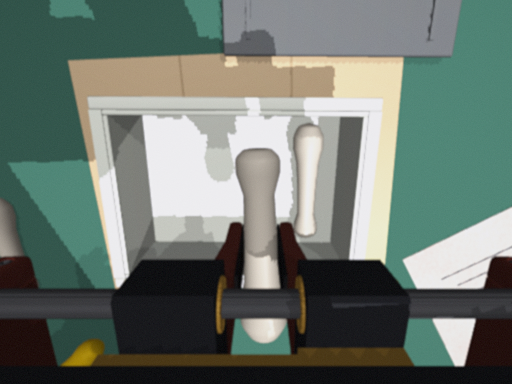

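Request:
apply_moves:
  plan:
    - {"xyz": [0.002,-0.001,-0.04],"angular": [0,0,0],"jaw": -1}
    - {"xyz": [0,0,-0.04],"angular": [0,0,0],"jaw": -1}
    - {"xyz": [0,0,-0.03],"angular": [0,0,0],"jaw": -1}
    - {"xyz": [0,0,-0.021],"angular": [0,0,0],"jaw": -1}
    - {"xyz": [0,0,0],"angular": [0,0,0],"jaw": -1}
    - {"xyz": [0,0,0],"angular": [0,0,0],"jaw": -0.35}
    - {"xyz": [0,0,0],"angular": [0,0,0],"jaw": -0.35}
    - {"xyz": [0,0,0.03],"angular": [0,0,0],"jaw": -0.35}
    - {"xyz": [0,0,0.05],"angular": [0,0,0],"jaw": -0.2}
    - {"xyz": [0,0,0.06],"angular": [0,0,0],"jaw": 0}

```text
clock: 21.1
eef_pos: [0.469, -0.0037, 0.1785]
ee_rot: [2.012, -2.413, -0.001]
ft_force: [1.2, -0.5, -0.2]
finger_gap: 0.475
```

```bash
python3 - <<'E'
from h import *
look("w13.png")
E
```

```text
t 21.1 p [ 0.469  -0.0037  0.1785] jaw_deg -100.37 z [-0.  0. -1.] F [ 1.17 -0.55 -0.19] gap 0.475 q [-0.16  0.25  1.87  0.    1.03  1.6 ]
```

View pics/w13.png

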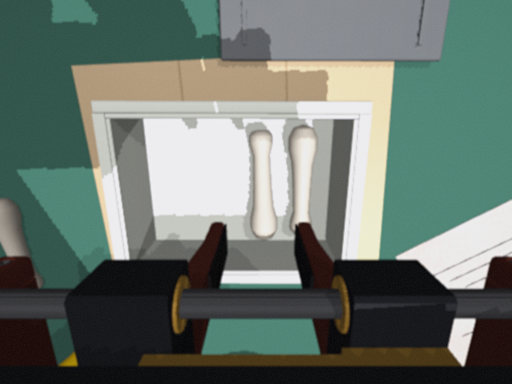

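Request:
apply_moves:
  plan:
    - {"xyz": [0.02,0.036,0.01],"angular": [0,0,2],"jaw": 0}
    - {"xyz": [0.028,0.052,0],"angular": [0,0,3],"jaw": 0}
    - {"xyz": [0.028,0.052,0],"angular": [0,0,3],"jaw": 0}
    - {"xyz": [0.028,0.052,0],"angular": [0,0,4],"jaw": 0}
    - {"xyz": [0.028,0.052,0],"angular": [0,0,4],"jaw": 0}
    - {"xyz": [0.028,0.052,-0.01],"angular": [0,0,3],"jaw": 0}
    - {"xyz": [0,0,0],"angular": [0,0,0],"jaw": 0}

```text
clock: 22.02
eef_pos: [0.6307, 0.2959, 0.1761]
ee_rot: [-2.385, 2.042, -0.0]
ft_force: [0.3, -1.1, 1.1]
finger_gap: 0.502
```

```bash
python3 - <<'E'
from h import *
look("w14.png")
E
```

```text
t 22.02 p [0.6307 0.2959 0.1761] jaw_deg -81.16 z [ 0.001  0.001 -1.   ] F [ 0.26 -1.13  1.07] gap 0.502 q [0.34 0.55 1.36 0.   1.23 1.76]
```

View pics/w14.png

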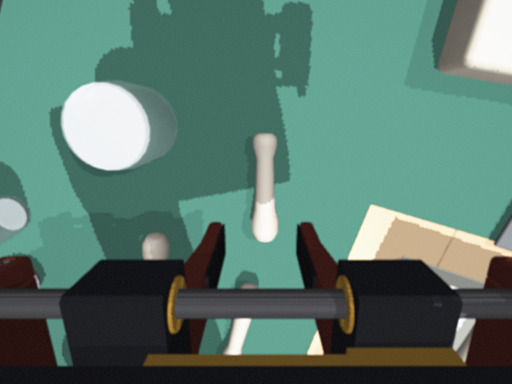

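Pestle A runs from its knob (265,134) to its head (264,241).

```bash
python3 - <<'E'
from h import *
C=cal("wrist"); pes(C,(264,241),(265,134))
E
```

```text
mid [0.6217 0.2895] len 0.122 yawdeg -171.5
```

Request:
apply_moves:
  plan:
    - {"xyz": [-0.005,-0.005,-0.04],"angular": [0,0,0],"jaw": 0}
    - {"xyz": [0,0,-0.04],"angular": [0,0,0],"jaw": 0}
    - {"xyz": [0,0,-0.04],"angular": [0,0,0],"jaw": 0}
    - {"xyz": [0,0,-0.02],"angular": [0,0,0],"jaw": 0}
    - {"xyz": [0,0,-0.008],"angular": [0,0,0],"jaw": 0}
    - {"xyz": [0,0,0],"angular": [0,0,0],"jaw": -1}
    - {"xyz": [0,0,0],"angular": [0,0,0],"jaw": -1}
    - {"xyz": [0,0,0],"angular": [0,0,0],"jaw": -1}
    - {"xyz": [0,0,0],"angular": [0,0,0],"jaw": -1}
    - {"xyz": [0,0,0],"angular": [0,0,0],"jaw": -1}

```text
clock: 23.32
eef_pos: [0.6257, 0.2878, 0.0301]
ee_rot: [-2.38, 2.046, -0.002]
ft_force: [-0.5, 0.6, 6.2]
finger_gap: 0.219
```

```bash
python3 - <<'E'
from h import *
look("w15.png")
E
```

```text
t 23.32 p [0.6257 0.2878 0.0301] jaw_deg -81.37 z [ 0.002  0.001 -1.   ] F [-0.48  0.56  6.23] gap 0.219 q [0.33 0.7  1.48 0.   0.95 1.75]
```

View pics/w15.png

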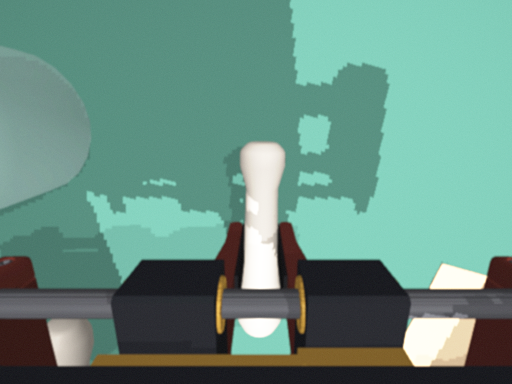

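Request:
apply_moves:
  plan:
    - {"xyz": [0,0,0.03],"angular": [0,0,0],"jaw": -1}
    - {"xyz": [0,0,0.05],"angular": [0,0,0],"jaw": -1}
    - {"xyz": [0,0,0.05],"angular": [0,0,0],"jaw": -1}
    - {"xyz": [-0.017,-0.025,0.01],"angular": [0,0,-3],"jaw": -1}
    - {"xyz": [-0.03,-0.045,0],"angular": [0,0,-4],"jaw": -1}
    - {"xyz": [-0.03,-0.045,0],"angular": [0,0,-4],"jaw": -1}
    - {"xyz": [-0.03,-0.045,0],"angular": [0,0,-4],"jaw": -1}
    - {"xyz": [-0.035,-0.0465,0],"angular": [0,0,-4],"jaw": -1}
    - {"xyz": [0,0,0],"angular": [0,0,0],"jaw": -1}
    - {"xyz": [0,0,0],"angular": [0,0,0],"jaw": -1}

```text
clock: 24.62
eef_pos: [0.4833, 0.0809, 0.169]
ee_rot: [-2.01, 2.413, -0.001]
ft_force: [-0.7, -0.7, -0.9]
finger_gap: 0.216
```

```bash
python3 - <<'E'
from h import *
look("w16.png")
E
```

```text
t 24.62 p [0.4833 0.0809 0.169 ] jaw_deg -100.4 z [ 0.001  0.    -1.   ] F [-0.69 -0.65 -0.9 ] gap 0.216 q [0.02 0.29 1.83 0.   1.01 1.78]
```

View pics/w16.png

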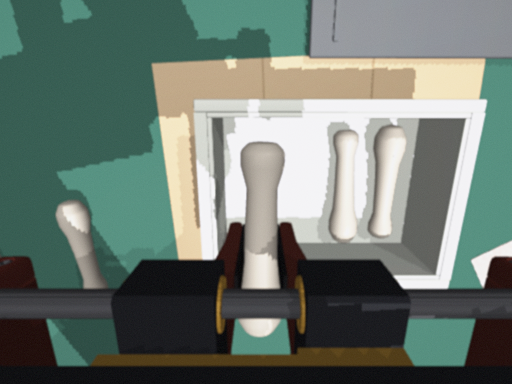

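Request:
apply_moves:
  plan:
    - {"xyz": [0,0,-0.04],"angular": [0,0,0],"jaw": -1}
    - {"xyz": [0,0,-0.04],"angular": [0,0,0],"jaw": -1}
    - {"xyz": [0,0,-0.03],"angular": [0,0,0],"jaw": -1}
    - {"xyz": [0,0,-0.021],"angular": [0,0,0],"jaw": -1}
    - {"xyz": [0,0,0],"angular": [0,0,0],"jaw": -1}
    - {"xyz": [0,0,0],"angular": [0,0,0],"jaw": -0.4}
    - {"xyz": [0,0,0],"angular": [0,0,0],"jaw": -0.35}
    - {"xyz": [0,0,0.03],"angular": [0,0,0],"jaw": -0.35}
    - {"xyz": [0,0,0.05],"angular": [0,0,0],"jaw": -0.2}
    - {"xyz": [0,0,0.06],"angular": [0,0,0],"jaw": 0}

```text
clock: 25.92
eef_pos: [0.4821, 0.0808, 0.1794]
ee_rot: [2.011, -2.413, -0.001]
ft_force: [0.9, -0.7, -0.8]
finger_gap: 0.472
```

```bash
python3 - <<'E'
from h import *
look("w17.png")
E
```

```text
t 25.93 p [0.4821 0.0808 0.1794] jaw_deg -100.38 z [-0.  0. -1.] F [ 0.94 -0.7  -0.78] gap 0.472 q [0.02 0.28 1.82 0.   1.04 1.78]
```

View pics/w17.png

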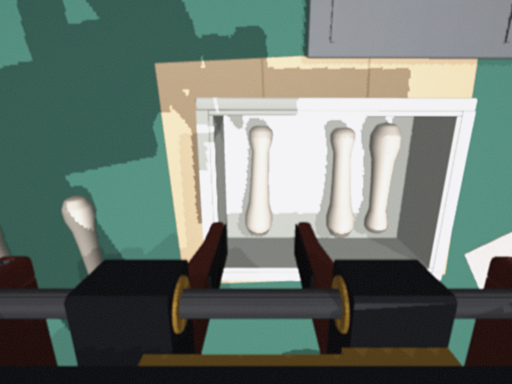

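Request:
apply_moves:
  plan:
    - {"xyz": [-0.006,0.034,0],"angular": [0,0,1],"jaw": 0}
    - {"xyz": [-0.008,0.045,0],"angular": [0,0,2],"jaw": 0}
    - {"xyz": [-0.008,0.045,0],"angular": [0,0,2],"jaw": 0}
    - {"xyz": [-0.008,0.045,0],"angular": [0,0,2],"jaw": 0}
    - {"xyz": [-0.007,0.044,0],"angular": [0,0,1],"jaw": 0}
    - {"xyz": [0,0,0],"angular": [0,0,0],"jaw": 0}

```text
clock: 26.72
eef_pos: [0.4454, 0.2964, 0.1784]
ee_rot: [-2.177, 2.261, -0.0]
ft_force: [-0.1, -0.7, -0.8]
finger_gap: 0.501
```

```bash
python3 - <<'E'
from h import *
look("w18.png")
E
```

```text
t 26.73 p [0.4454 0.2964 0.1784] jaw_deg -92.17 z [ 0.002  0.002 -1.   ] F [-0.08 -0.71 -0.8 ] gap 0.501 q [0.46 0.34 1.73 0.   1.07 2.07]
```

View pics/w18.png

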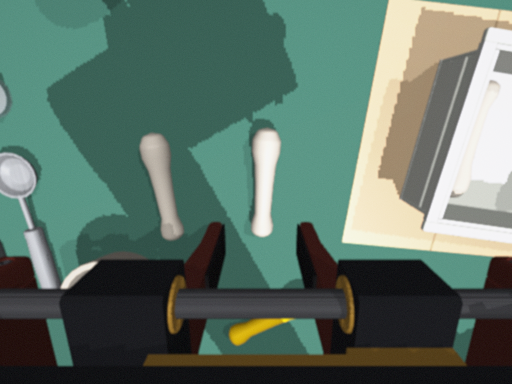

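```bash
python3 - <<'E'
from h import *
C=cal("wrist"); pes(C,(267,130),(262,235)); pes(C,(153,135),(172,237))
E
```

```text
mid [0.4421 0.292 ] len 0.1193 yawdeg -4.6
mid [0.4425 0.4043] len 0.117 yawdeg 2.7
```

Pestle C runs from (267,130) to (262,235). Pestle B has shifted since the start and is now at about (0.4425, 0.404). I grasp C first.

Request:
apply_moves:
  plan:
    - {"xyz": [-0.001,-0.004,-0.04],"angular": [0,0,-2],"jaw": 0}
    - {"xyz": [0,0,-0.04],"angular": [0,0,0],"jaw": 0}
    - {"xyz": [0,0,-0.04],"angular": [0,0,0],"jaw": 0}
    - {"xyz": [0,0,-0.021],"angular": [0,0,0],"jaw": 0}
    - {"xyz": [0,0,-0.009],"angular": [0,0,0],"jaw": 0}
    - {"xyz": [0,0,0],"angular": [0,0,0],"jaw": -1}
    - {"xyz": [0,0,0],"angular": [0,0,0],"jaw": -1}
    - {"xyz": [0,0,0],"angular": [0,0,0],"jaw": -1}
    - {"xyz": [0,0,0],"angular": [0,0,0],"jaw": -1}
    - {"xyz": [0,0,0],"angular": [0,0,0],"jaw": -1}

```text
clock: 28.02
eef_pos: [0.4454, 0.2902, 0.0286]
ee_rot: [-2.134, 2.303, -0.001]
ft_force: [-0.0, -0.2, 6.7]
finger_gap: 0.222
```

```bash
python3 - <<'E'
from h import *
look("w19.png")
E
```

```text
t 28.02 p [0.4454 0.2902 0.0286] jaw_deg -94.37 z [ 0.002  0.001 -1.   ] F [-0.03 -0.17  6.7 ] gap 0.222 q [ 0.45  0.55  1.86 -0.    0.73  2.09]
```

View pics/w19.png

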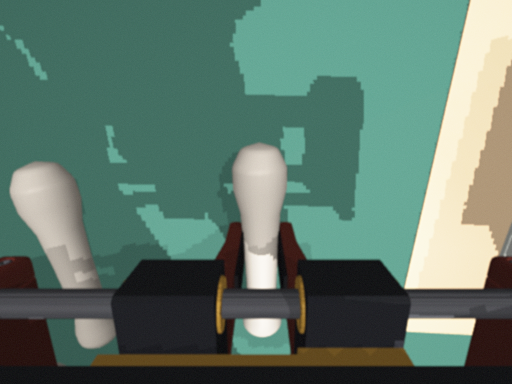

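Request:
apply_moves:
  plan:
    - {"xyz": [0,0,0.03],"angular": [0,0,0],"jaw": -1}
    - {"xyz": [0,0,0.05],"angular": [0,0,0],"jaw": -1}
    - {"xyz": [0,0,0.05],"angular": [0,0,0],"jaw": -1}
    - {"xyz": [0.004,-0.03,0.01],"angular": [0,0,-1],"jaw": -1}
    - {"xyz": [0.006,-0.045,0],"angular": [0,0,-1],"jaw": -1}
    - {"xyz": [0.006,-0.045,0],"angular": [0,0,-1],"jaw": -1}
    - {"xyz": [0.006,-0.045,0],"angular": [0,0,-1],"jaw": -1}
    - {"xyz": [0.005,-0.045,0],"angular": [0,0,-1],"jaw": -1}
    - {"xyz": [0.004,-0.04,0],"angular": [0,0,-1],"jaw": -1}
    - {"xyz": [0,0,0],"angular": [0,0,0],"jaw": -1}
    - {"xyz": [0,0,0],"angular": [0,0,0],"jaw": -1}

```text
clock: 29.45
eef_pos: [0.4752, 0.0402, 0.1676]
ee_rot: [2.011, -2.414, -0.001]
ft_force: [0.1, -0.5, -0.5]
finger_gap: 0.224
```

```bash
python3 - <<'E'
from h import *
look("w20.png")
E
```

```text
t 29.45 p [0.4752 0.0402 0.1676] jaw_deg -100.41 z [-0.     0.001 -1.   ] F [ 0.11 -0.51 -0.54] gap 0.224 q [-0.06  0.28  1.86  0.    1.    1.69]
```

View pics/w20.png

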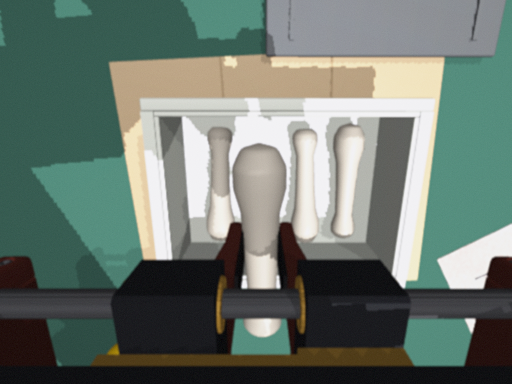

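Request:
apply_moves:
  plan:
    - {"xyz": [0,0,-0.04],"angular": [0,0,0],"jaw": -1}
    - {"xyz": [0,0,-0.04],"angular": [0,0,0],"jaw": -1}
    - {"xyz": [0,0,-0.03],"angular": [0,0,0],"jaw": -1}
    - {"xyz": [0,0,-0.021],"angular": [0,0,0],"jaw": -1}
    - {"xyz": [0,0,0],"angular": [0,0,0],"jaw": -1}
    - {"xyz": [0,0,0],"angular": [0,0,0],"jaw": -0.4}
    - {"xyz": [0,0,0],"angular": [0,0,0],"jaw": -0.38}
    - {"xyz": [0,0,0.03],"angular": [0,0,0],"jaw": -0.38}
    - {"xyz": [0,0,0.05],"angular": [0,0,0],"jaw": -0.2}
    - {"xyz": [0,0,0.06],"angular": [0,0,0],"jaw": 0}

```text
clock: 30.75
eef_pos: [0.4751, 0.0398, 0.1785]
ee_rot: [2.011, -2.413, -0.001]
ft_force: [0.7, 0.1, -0.7]
finger_gap: 0.469
```

```bash
python3 - <<'E'
from h import *
look("w21.png")
E
```

```text
t 30.75 p [0.4751 0.0398 0.1785] jaw_deg -100.38 z [-0.  0. -1.] F [ 0.69  0.07 -0.7 ] gap 0.469 q [-0.06  0.26  1.85  0.    1.03  1.69]
```

View pics/w21.png

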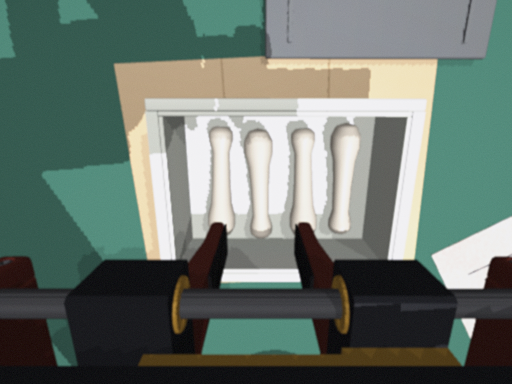

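Request:
apply_moves:
  plan:
    - {"xyz": [-0.003,0.033,0],"angular": [0,0,1],"jaw": 0}
    - {"xyz": [-0.004,0.055,0],"angular": [0,0,2],"jaw": 0}
    - {"xyz": [-0.004,0.055,0],"angular": [0,0,2],"jaw": 0}
    - {"xyz": [-0.005,0.055,0],"angular": [0,0,2],"jaw": 0}
    - {"xyz": [-0.005,0.055,0],"angular": [0,0,2],"jaw": 0}
    - {"xyz": [-0.005,0.055,0],"angular": [0,0,2],"jaw": 0}
    - {"xyz": [-0.005,0.055,0],"angular": [0,0,2],"jaw": 0}
    - {"xyz": [0,0,0],"angular": [0,0,0],"jaw": 0}

```text
clock: 31.8
eef_pos: [0.4444, 0.4067, 0.1775]
ee_rot: [-2.274, 2.163, 0.0]
ft_force: [-0.1, -0.3, 0.8]
finger_gap: 0.496
```

```bash
python3 - <<'E'
from h import *
look("w22.png")
E
```

```text
t 31.8 p [0.4444 0.4067 0.1775] jaw_deg -87.14 z [ 0.002  0.003 -1.   ] F [-0.15 -0.34  0.77] gap 0.496 q [0.63 0.43 1.58 0.   1.13 2.15]
```

View pics/w22.png

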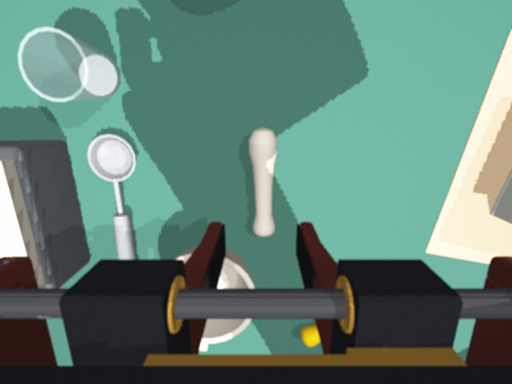

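```bash
python3 - <<'E'
from h import *
C=cal("wrist"); pes(C,(263,130),(263,236))
E
```

```text
mid [0.4408 0.4029] len 0.12 yawdeg 2.9
```

Request:
apply_moves:
  plan:
    - {"xyz": [0,-0.004,-0.04],"angular": [0,0,0],"jaw": 0}
    - {"xyz": [0,0,-0.04],"angular": [0,0,0],"jaw": 0}
    - {"xyz": [0,0,-0.04],"angular": [0,0,0],"jaw": 0}
    - {"xyz": [0,0,-0.02],"angular": [0,0,0],"jaw": 0}
    - {"xyz": [0,0,-0.009],"angular": [0,0,0],"jaw": 0}
    - {"xyz": [0,0,0],"angular": [0,0,0],"jaw": -1}
    - {"xyz": [0,0,0],"angular": [0,0,0],"jaw": -1}
    - {"xyz": [0,0,0],"angular": [0,0,0],"jaw": -1}
    - {"xyz": [0,0,0],"angular": [0,0,0],"jaw": -1}
    - {"xyz": [0,0,0],"angular": [0,0,0],"jaw": -1}

```text
clock: 33.1
eef_pos: [0.4454, 0.3993, 0.0287]
ee_rot: [-2.27, 2.169, -0.001]
ft_force: [0.8, -0.2, 7.7]
finger_gap: 0.221
```

```bash
python3 - <<'E'
from h import *
look("w23.png")
E
```

```text
t 33.1 p [0.4454 0.3993 0.0287] jaw_deg -87.38 z [ 0.002  0.001 -1.   ] F [ 0.75 -0.25  7.67] gap 0.221 q [ 0.62  0.61  1.71 -0.    0.82  2.14]
```

View pics/w23.png

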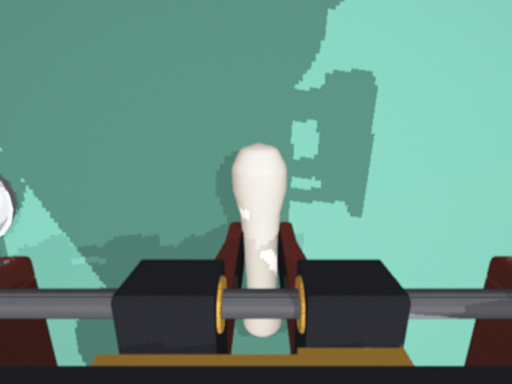

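Request:
apply_moves:
  plan:
    - {"xyz": [0,0,0.03],"angular": [0,0,0],"jaw": -1}
    - {"xyz": [0,0,0.05],"angular": [0,0,0],"jaw": -1}
    - {"xyz": [0,0,0.06],"angular": [0,0,0],"jaw": -1}
    - {"xyz": [0.003,-0.031,0],"angular": [0,0,-1],"jaw": -1}
    - {"xyz": [0.004,-0.05,0],"angular": [0,0,-2],"jaw": -1}
    - {"xyz": [0.004,-0.05,0],"angular": [0,0,-2],"jaw": -1}
    - {"xyz": [0.004,-0.05,0],"angular": [0,0,-2],"jaw": -1}
    - {"xyz": [0.004,-0.05,0],"angular": [0,0,-2],"jaw": -1}
    - {"xyz": [0.004,-0.05,0],"angular": [0,0,-2],"jaw": -1}
    - {"xyz": [0.002,-0.05,0],"angular": [0,0,-2],"jaw": -1}
    - {"xyz": [0.002,-0.05,0],"angular": [0,0,0],"jaw": -1}
    - {"xyz": [0,0,0],"angular": [0,0,0],"jaw": -1}

```text
clock: 34.65
eef_pos: [0.4716, 0.015, 0.1677]
ee_rot: [2.006, -2.417, 0.001]
ft_force: [-0.1, 0.0, 0.1]
finger_gap: 0.219
```

```bash
python3 - <<'E'
from h import *
look("w24.png")
E
```

```text
t 34.65 p [0.4716 0.015  0.1677] jaw_deg -100.62 z [ 0.    -0.001 -1.   ] F [-0.15  0.04  0.09] gap 0.219 q [-0.11  0.27  1.87 -0.    1.    1.64]
```

View pics/w24.png

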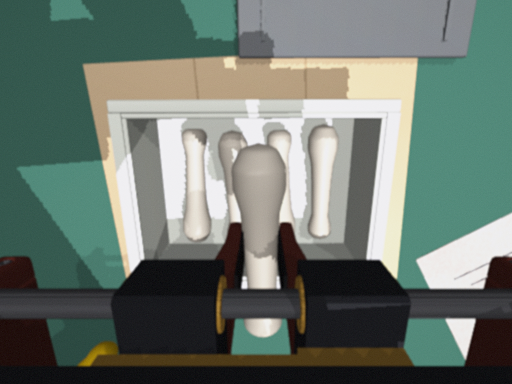

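Request:
apply_moves:
  plan:
    - {"xyz": [0.001,0.003,-0.04],"angular": [0,0,0],"jaw": -1}
    - {"xyz": [0,0,-0.035],"angular": [0,0,0],"jaw": -1}
    - {"xyz": [0,0,-0.025],"angular": [0,0,0],"jaw": -1}
    - {"xyz": [0,0,-0.008],"angular": [0,0,0],"jaw": -1}
    - {"xyz": [0,0,0],"angular": [0,0,0],"jaw": -1}

```text
clock: 35.33
eef_pos: [0.4724, 0.0216, 0.0596]
ee_rot: [2.012, -2.412, -0.001]
ft_force: [-0.0, -0.9, -0.5]
finger_gap: 0.221
```

```bash
python3 - <<'E'
from h import *
look("w25.png")
E
```

```text
t 35.33 p [0.4724 0.0216 0.0596] jaw_deg -100.32 z [-0.001  0.    -1.   ] F [-0.03 -0.89 -0.5 ] gap 0.221 q [-0.1   0.45  1.97  0.    0.73  1.65]
```

View pics/w25.png

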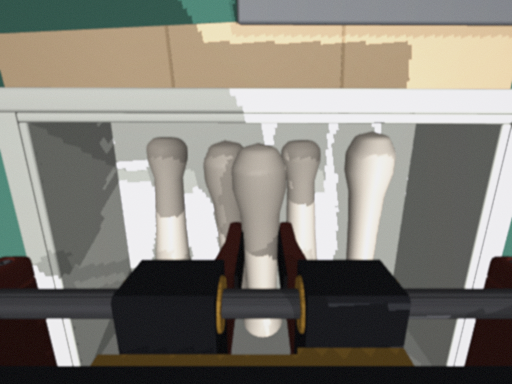

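Nicely centred above the gap between the two middle pestles. I lower it a little and release.

Request:
apply_moves:
  plan:
    - {"xyz": [0,-0.002,-0.005],"angular": [0,0,0],"jaw": -1}
    - {"xyz": [0,0,0],"angular": [0,0,0],"jaw": -1}
    - {"xyz": [0,0,0],"angular": [0,0,0],"jaw": -0.45}
    - {"xyz": [0,0,0],"angular": [0,0,0],"jaw": -0.38}
    - {"xyz": [0,0,0.02],"angular": [0,0,0],"jaw": -0.38}
    - {"xyz": [0,0,0.05],"angular": [0,0,0],"jaw": -0.2}
    - {"xyz": [0,0,0.06],"angular": [0,0,0],"jaw": 0}
    - {"xyz": [0,0,0],"angular": [0,0,0],"jaw": 0}

```text
clock: 36.38
eef_pos: [0.4761, 0.0185, 0.189]
ee_rot: [-2.007, 2.408, -0.011]
ft_force: [-0.0, -0.8, -0.3]
finger_gap: 0.496
```

```bash
python3 - <<'E'
from h import *
look("w26.png")
im=optics.grab_frame("side"); cv2.imwrite("pics/s26.png",cv2.resize(im,(800,600),interpolation=cv2.INTER_CUBIC))
E
```

```text
t 36.38 p [0.4761 0.0185 0.189 ] jaw_deg -100.38 z [ 0.01  -0.001 -1.   ] F [-0.04 -0.78 -0.33] gap 0.496 q [-0.11  0.24  1.85  0.    1.04  1.65]
```

View pics/w26.png

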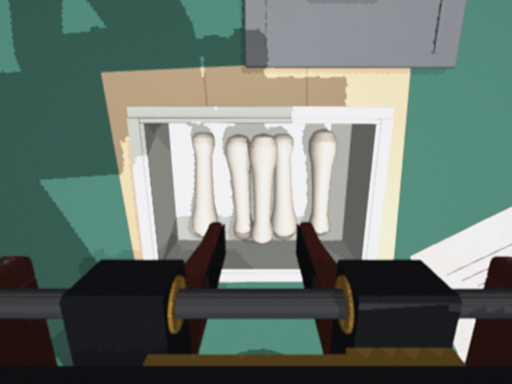

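View pics/s26.png

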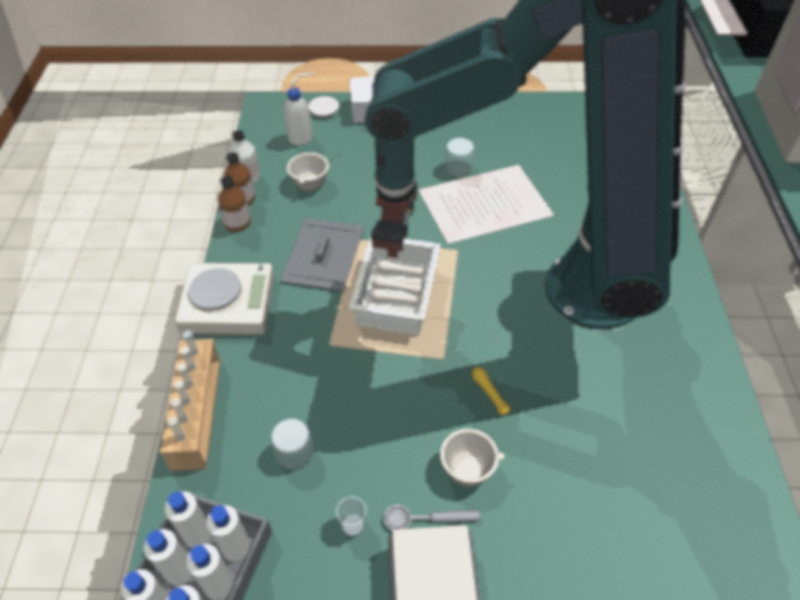

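```bash
python3 - <<'E'
from h import *
im=cv2.imread("pics/w26.png"); crop(im,115,95,405,290,2.7,"c26.png")
C=cal("wrist")
def ftop(): pass
c=np.array([.4724,.0184]);a=np.radians(-10.2)
for x,y in((85,115),(85,-115),(-85,115),(-85,-115)):
    p=c+np.array([np.cos(a)*x-np.sin(a)*y,np.sin(a)*x+np.cos(a)*y])/1000;q=pix(C,[*p,.075]);print(x,y,q,(q-[115,95])*2.7)
E
```

```text
85 115 [124.02804164  99.5720742 ] [24.37571243 12.34460034]
85 -115 [400.50449202  98.69987846] [770.86212845   9.98967185]
-85 115 [146.98239381 278.96514282] [ 86.35246327 496.70588561]
-85 -115 [377.92277468 278.44866663] [709.89149163 495.3113999 ]
```

View pics/c26.png

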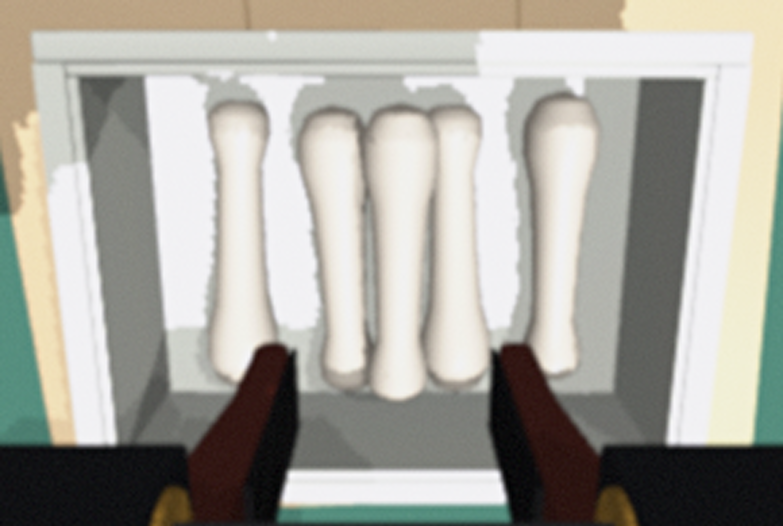

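The arm was still settling in that picture. I take it again at rest.

Request:
apply_moves:
  plan:
    - {"xyz": [0,0,0.03],"angular": [0,0,0],"jaw": 0}
    - {"xyz": [0,0,0],"angular": [0,0,0],"jaw": 0}
    - {"xyz": [0,0,0],"angular": [0,0,0],"jaw": 0}
    - {"xyz": [0,0,0],"angular": [0,0,0],"jaw": 0}

```text
clock: 36.98
eef_pos: [0.4716, 0.0189, 0.2131]
ee_rot: [2.01, -2.412, -0.003]
ft_force: [0.1, 0.3, -0.3]
finger_gap: 0.502
```

```bash
python3 - <<'E'
from h import *
C,im=look("w27.png"); print(np.abs(C[2]-cal("wrist")[2]).max())
crop(im,115,95,405,290,2.7,"c27.png")
c=np.array([.4724,.0184]);a=np.radians(-10.2)
for x,y in((85,115),(85,-115),(-85,115),(-85,-115)):
    p=c+np.array([np.cos(a)*x-np.sin(a)*y,np.sin(a)*x+np.cos(a)*y])/1000;q=pix(C,[*p,.075]);print(x,y,q,(q-[115,95])*2.7)
E
```

```text
t 36.98 p [0.4716 0.0189 0.2131] jaw_deg -100.38 z [-0.003  0.    -1.   ] F [ 0.05  0.27 -0.25] gap 0.502 q [-0.11  0.21  1.82  0.    1.12  1.65]
0.0002466019624883242
85 115 [137.34621578  98.66574213] [60.3347826   9.89750374]
85 -115 [386.4653995   97.88286019] [732.95657866   7.7837225 ]
-85 115 [156.61535004 262.78753669] [112.36144511 453.02634906]
-85 -115 [367.6468281  262.26123188] [682.14643587 451.60532607]
```

View pics/c27.png

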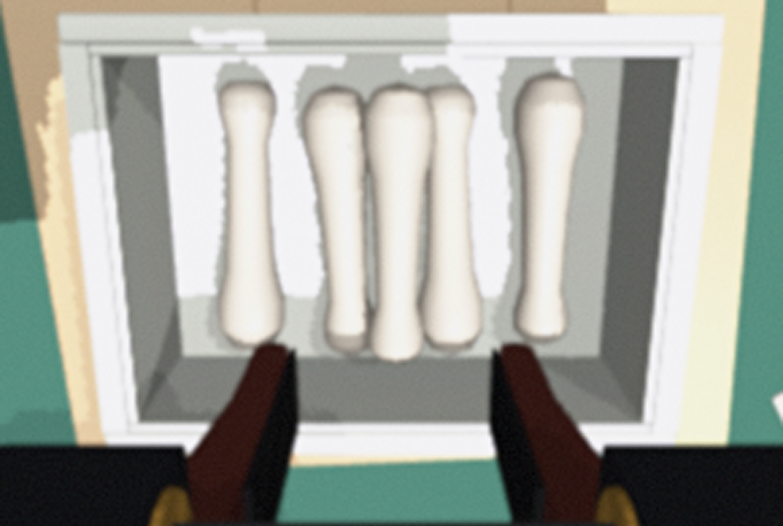

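All five pestles lie in the tub, with the top one nested between the two middle ones. I go back above the lid by the same route as I came, then compare the tub and lid with the earlier side picture.

Request:
apply_moves:
  plan:
    - {"xyz": [0.018,-0.013,0],"angular": [0,0,10],"jaw": 0}
    - {"xyz": [0.021,-0.015,0],"angular": [0,0,10],"jaw": 0}
    - {"xyz": [0.021,-0.015,0],"angular": [0,0,10],"jaw": 0}
    - {"xyz": [0.021,-0.015,0],"angular": [0,0,10],"jaw": 0}
    - {"xyz": [0.021,-0.015,0],"angular": [0,0,10],"jaw": 0}
    - {"xyz": [0.021,-0.014,0],"angular": [0,0,10],"jaw": 0}
    - {"xyz": [0.021,-0.014,0],"angular": [0,0,10],"jaw": 0}
    - {"xyz": [0.021,-0.014,0],"angular": [0,0,10],"jaw": 0}
    - {"xyz": [0.019,-0.014,0],"angular": [0,0,9.9],"jaw": 0}
    - {"xyz": [0,0,0],"angular": [0,0,0],"jaw": 0}
    - {"xyz": [0,0,0],"angular": [0,0,0],"jaw": 0}
    - {"xyz": [0,0,0],"angular": [0,0,0],"jaw": 0}

```text
clock: 38.52
eef_pos: [0.6556, -0.1094, 0.2144]
ee_rot: [-3.128, 0.289, 0.002]
ft_force: [-0.2, -0.6, 0.0]
finger_gap: 0.504
```

```bash
python3 - <<'E'
from h import *
C,im=look("w28.png")
s=optics.grab_frame("side"); cv2.imwrite("pics/s28full.png",s); crop(s,120,80,300,230,4,"s28.png")
a=cv2.cvtColor(cv2.imread("pics/s6.png"),cv2.COLOR_BGR2GRAY).astype(np.float32);b=cv2.cvtColor(cv2.imread("pics/s28.png"),cv2.COLOR_BGR2GRAY).astype(np.float32)
for n,(x0,y0,x1,y1) in dict(tubfront=(410,420,690,560),tubright=(560,270,690,520),lid=(235,260,400,430),towel=(350,500,700,600)).items():
    t=a[y0:y1,x0:x1]; r=cv2.matchTemplate(b[max(0,y0-24):y1+24,max(0,x0-24):x1+24],t,cv2.TM_CCOEFF_NORMED); _,v,_,l=cv2.minMaxLoc(r); print(n,v,l[0]-24,l[1]-24,'(1/4 px)')
t=optics.grab_frame("top"); cv2.imwrite("pics/top28.png",cv2.resize(t,(800,600)))
E
```

```text
t 38.52 p [ 0.6556 -0.1094  0.2144] jaw_deg -10.56 z [-0.001  0.    -1.   ] F [-0.2  -0.57  0.03] gap 0.504 q [-0.27  0.48  1.39  0.    1.27 -0.09]
tubfront 0.8232400417327881 0 1 (1/4 px)
tubright 0.8629956245422363 1 0 (1/4 px)
lid 0.9869199991226196 1 0 (1/4 px)
towel 0.997528076171875 -1 0 (1/4 px)
```

View pics/w28.png

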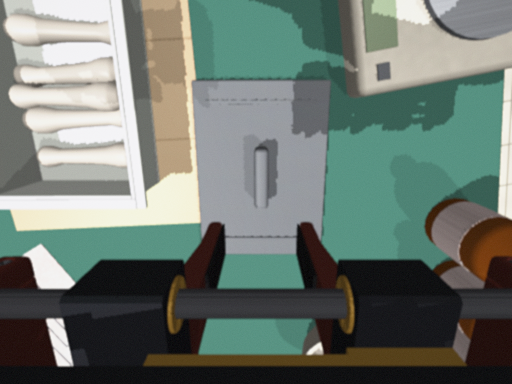

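View pics/top28.png

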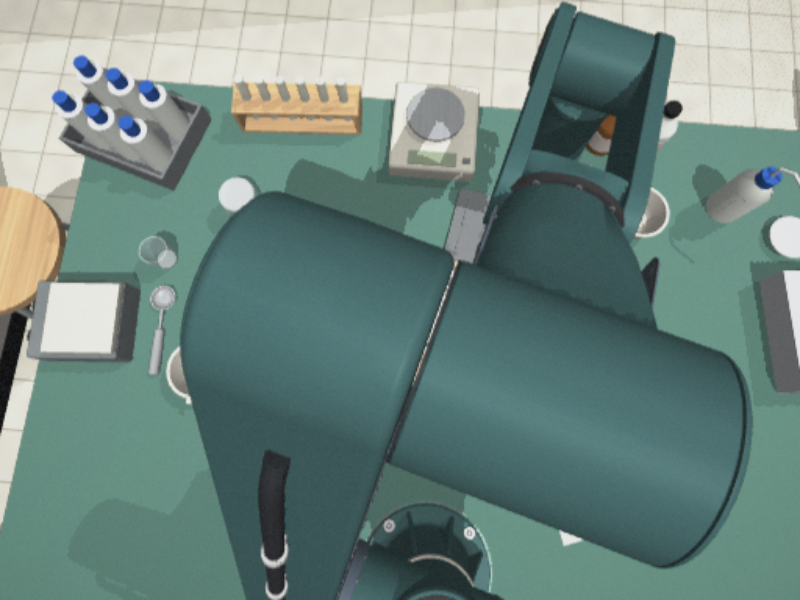

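View pics/s28.png

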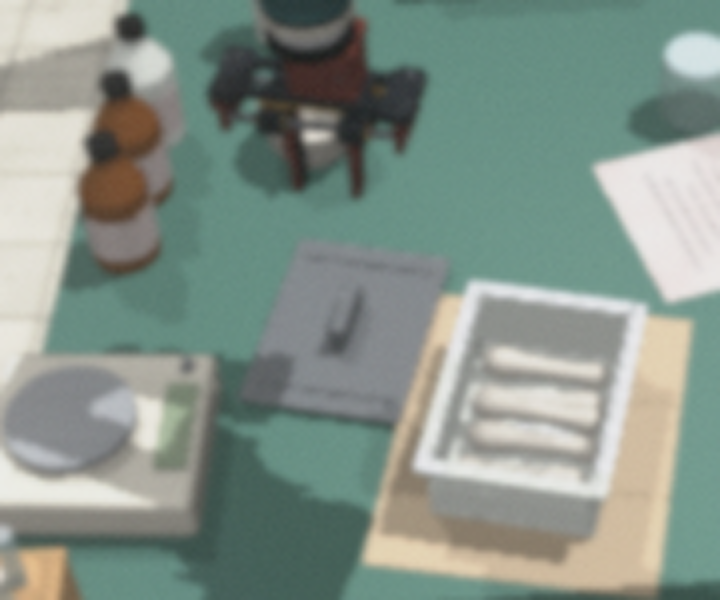

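The tub and lid have not moved (within 1/4 px), and no pestle is left on the bench. I regrip the lid.

Request:
apply_moves:
  plan:
    - {"xyz": [0,-0.001,-0.04],"angular": [0,0,0],"jaw": 0}
    - {"xyz": [0,0,-0.045],"angular": [0,0,0],"jaw": 0}
    - {"xyz": [0,0,-0.045],"angular": [0,0,0],"jaw": -0.1}
    - {"xyz": [0,0,-0.03],"angular": [0,0,0],"jaw": -0.2}
    - {"xyz": [0,0,-0.0145],"angular": [0,0,0],"jaw": -0.2}
    - {"xyz": [0,0,0],"angular": [0,0,0],"jaw": -1}
    - {"xyz": [0,0,0],"angular": [0,0,0],"jaw": -1}
    - {"xyz": [0,0,0],"angular": [0,0,0],"jaw": -1}
    - {"xyz": [0,0,0],"angular": [0,0,0],"jaw": -1}

```text
clock: 39.8
eef_pos: [0.6576, -0.1115, 0.0416]
ee_rot: [3.128, -0.287, 0.004]
ft_force: [-0.3, 0.8, 4.7]
finger_gap: 0.18
```

```bash
python3 - <<'E'
from h import *
st()
E
```

```text
t 39.8 p [ 0.6576 -0.1115  0.0416] jaw_deg -10.48 z [ 0.002 -0.001 -1.   ] F [-0.25  0.8   4.67] gap 0.18 q [-0.27  0.67  1.53  0.    0.94 -0.09]
```

Request:
apply_moves:
  plan:
    - {"xyz": [0,0,0.01],"angular": [0,0,0],"jaw": -1}
    - {"xyz": [0,0,0.03],"angular": [0,0,0],"jaw": -1}
    - {"xyz": [0,0,0.05],"angular": [0,0,0],"jaw": -1}
    - {"xyz": [0,0,0.05],"angular": [0,0,0],"jaw": -1}
    - {"xyz": [0,0,0.02],"angular": [0,0,0],"jaw": -1}
    - {"xyz": [-0.03,0.0205,0],"angular": [0,0,0],"jaw": -1}
    - {"xyz": [-0.04,0.028,0],"angular": [0,0,0],"jaw": -1}
    - {"xyz": [-0.04,0.028,0],"angular": [0,0,0],"jaw": -1}
    - {"xyz": [-0.04,0.028,0],"angular": [0,0,0],"jaw": -1}
    - {"xyz": [-0.033,0.023,0],"angular": [0,0,0],"jaw": -1}
    - {"xyz": [0,0,0],"angular": [0,0,0],"jaw": -1}
    - {"xyz": [0,0,0],"angular": [0,0,0],"jaw": -1}

```text
clock: 41.3
eef_pos: [0.4745, 0.0161, 0.2008]
ee_rot: [3.128, -0.286, 0.003]
ft_force: [0.9, 0.8, -1.4]
finger_gap: 0.179
```

```bash
python3 - <<'E'
from h import *
look("w29.png")
s=optics.grab_frame("side");crop(s,150,80,320,250,4,"s29.png")
E
```

```text
t 41.3 p [0.4745 0.0161 0.2008] jaw_deg -10.46 z [ 0.002 -0.    -1.   ] F [ 0.86  0.82 -1.41] gap 0.179 q [-0.11  0.23  1.83 -0.    1.08  0.07]
```

View pics/s29.png

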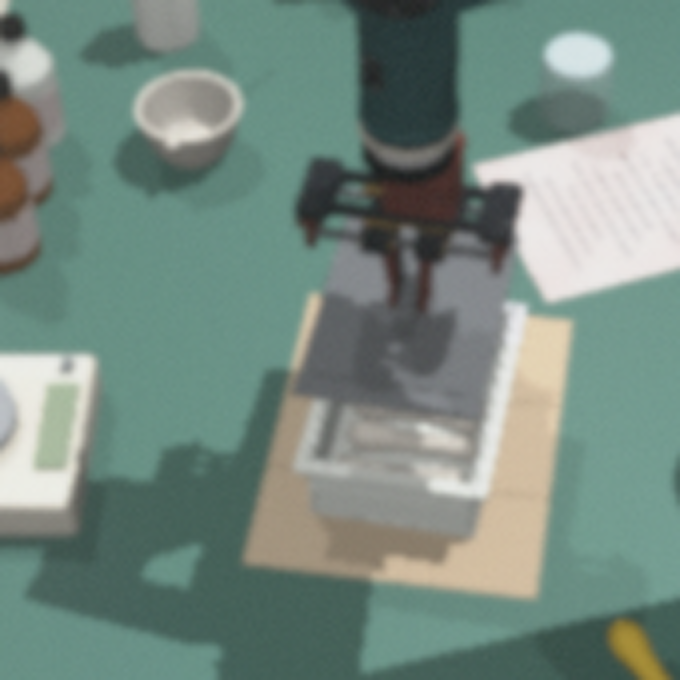

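View pics/w29.png

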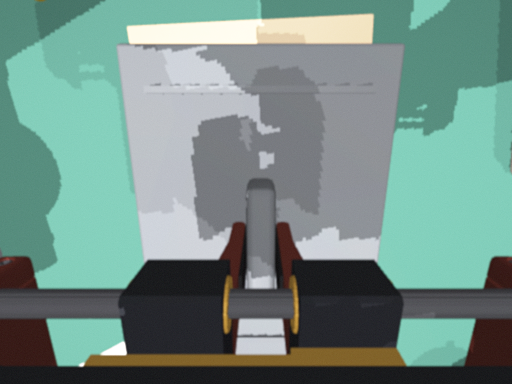

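Request:
apply_moves:
  plan:
    - {"xyz": [-0.001,0.0005,-0.03],"angular": [0,0,0],"jaw": -1}
    - {"xyz": [0,0,-0.03],"angular": [0,0,0],"jaw": -1}
    - {"xyz": [0,0,-0.018],"angular": [0,0,0],"jaw": -1}
    - {"xyz": [0,0,-0.004],"angular": [0,0,0],"jaw": -1}
    - {"xyz": [0,0,0],"angular": [0,0,0],"jaw": -1}
    - {"xyz": [0,0,0],"angular": [0,0,0],"jaw": -1}

```text
clock: 42.15
eef_pos: [0.4735, 0.0166, 0.1189]
ee_rot: [-3.128, 0.287, -0.002]
ft_force: [0.4, -0.1, -2.5]
finger_gap: 0.181
```

```bash
python3 - <<'E'
from h import *
st()
s=optics.grab_frame("side");crop(s,150,80,320,250,4,"s30.png")
E
```

```text
t 42.15 p [0.4735 0.0166 0.1189] jaw_deg -10.5 z [ 0.002 -0.    -1.   ] F [ 0.41 -0.13 -2.54] gap 0.181 q [-0.11  0.34  1.92  0.    0.88  0.07]
```

View pics/s30.png

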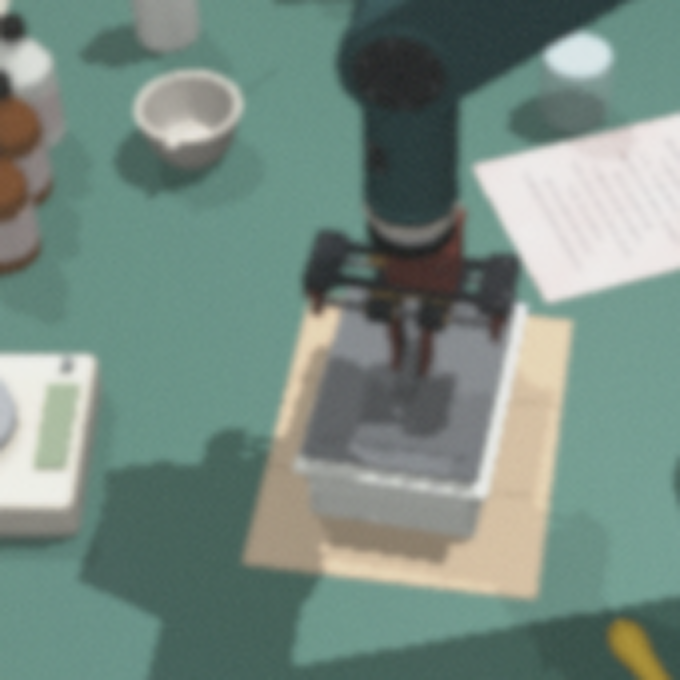

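Request:
apply_moves:
  plan:
    - {"xyz": [0,0,-0.002],"angular": [0,0,0],"jaw": -1}
    - {"xyz": [0,0,-0.002],"angular": [0,0,0],"jaw": -1}
    - {"xyz": [0,0,-0.002],"angular": [0,0,0],"jaw": -1}
    - {"xyz": [0,0,-0.001],"angular": [0,0,0],"jaw": -1}
    - {"xyz": [0,0,0],"angular": [0,0,0],"jaw": -1}

```text
clock: 42.82
eef_pos: [0.4725, 0.0168, 0.111]
ee_rot: [-3.128, 0.287, 0.001]
ft_force: [-0.1, -0.1, -1.2]
finger_gap: 0.177
```

```bash
python3 - <<'E'
from h import *
st()
E
```

```text
t 42.83 p [0.4725 0.0168 0.111 ] jaw_deg -10.48 z [-0.  0. -1.] F [-0.11 -0.1  -1.19] gap 0.177 q [-0.11  0.36  1.93  0.    0.86  0.07]
```

Now at 0.111, the expected seat height, with no jam force. I lower another 1.5 mm, then release.

Request:
apply_moves:
  plan:
    - {"xyz": [0,0,-0.0015],"angular": [0,0,0],"jaw": -1}
    - {"xyz": [0,0,0],"angular": [0,0,0],"jaw": -1}
    - {"xyz": [0,0,0],"angular": [0,0,0],"jaw": -0.3}
    - {"xyz": [0,0,0],"angular": [0,0,0],"jaw": 0}
    - {"xyz": [0,0,0],"angular": [0,0,0],"jaw": 0}
    - {"xyz": [0,0,0.02],"angular": [0,0,0],"jaw": 0}
    - {"xyz": [0,0,0.04],"angular": [0,0,0],"jaw": 0}
    - {"xyz": [0,0,0.06],"angular": [0,0,0],"jaw": 0}
    - {"xyz": [0,0,0],"angular": [0,0,0],"jaw": 0}
    - {"xyz": [0,0,0],"angular": [0,0,0],"jaw": 0}

```text
clock: 44.08
eef_pos: [0.4722, 0.0168, 0.2292]
ee_rot: [-3.128, 0.287, 0.001]
ft_force: [-0.3, 0.1, -0.6]
finger_gap: 0.503
```

```bash
python3 - <<'E'
from h import *
C,im=look("w31.png")
crop(im,150,40,370,300,2.3,"c31.png")
s=optics.grab_frame("side");crop(s,150,80,320,250,4,"s31.png")
E
```

```text
t 44.08 p [0.4722 0.0168 0.2292] jaw_deg -10.48 z [-0.  0. -1.] F [-0.25  0.11 -0.64] gap 0.503 q [-0.11  0.19  1.8  -0.    1.16  0.07]
```

View pics/s31.png

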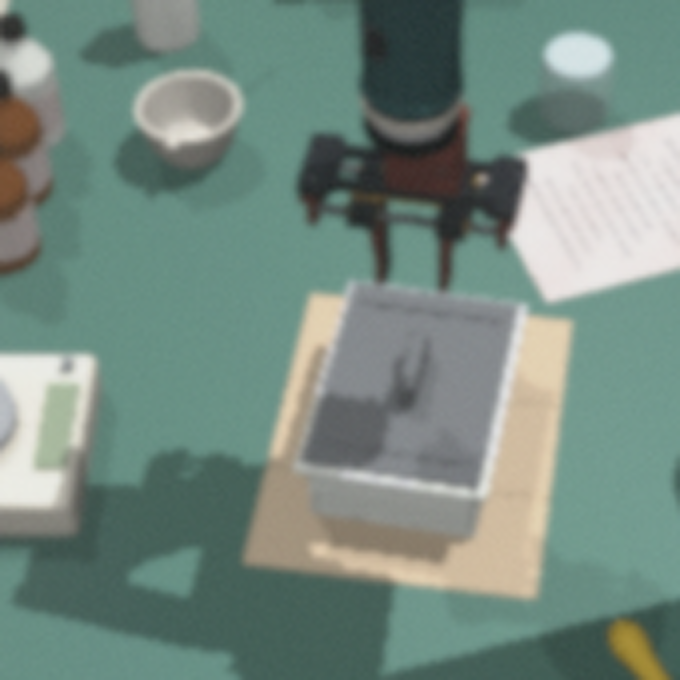

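View pics/c31.png

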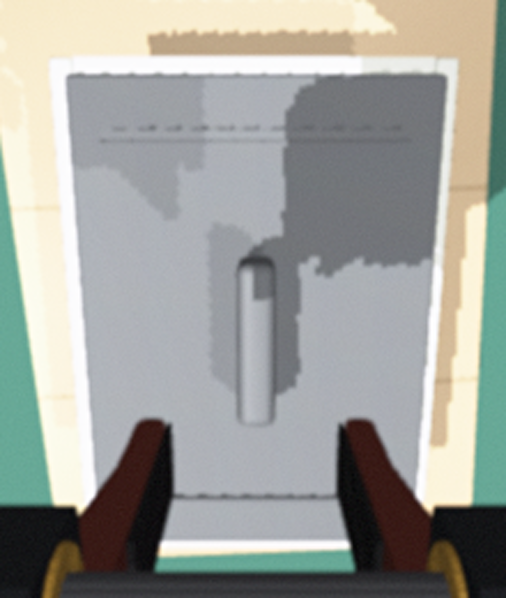

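```bash
python3 - <<'E'
from h import *
C=cal("wrist")
f=lambda x,y:((x+.5)/2.3-.5+150,(y+.5)/2.3-.5+40)
for z in(.074,.080,.086):
    a=world(C,*f(67,74),z);b=world(C,*f(447,74),z);m=world(C,*f(257,536),z);print(z,np.linalg.norm(a-b),'expected .158; depth',np.linalg.norm((a+b)/2-m),'expected .218; centre',((a+b)/4+m/2)[:2])
a=world(C,*f(50,60),.075);b=world(C,*f(458,60),.075);m=world(C,*f(257,551),.075);print('lip',np.linalg.norm(a-b),np.linalg.norm((a+b)/2-m),'tub centre',((a+b)/4+m/2)[:2])
E
```

```text
0.074 0.15761239759168616 expected .158; depth 0.21683702623207532 expected .218; centre [0.4719922  0.02132726]
0.08 0.1543939851006779 expected .158; depth 0.21240925909952843 expected .218; centre [0.47225956 0.02278735]
0.086 0.1511755726096698 expected .158; depth 0.2079814919669816 expected .218; centre [0.47252692 0.02424743]
lip 0.16773685316566148 0.23006548672889574 tub centre [0.47112861 0.02006719]
```

The lid sits seated: its plate size fits the seat height, and its centre is about 3 mm from the tub's. I check once more for a sixth pestle before handing in.

```bash
python3 - <<'E'
from h import *
t=optics.grab_frame("top"); cv2.imwrite("pics/top32.png",cv2.resize(t,(800,600)))
t=optics.grab_frame("side"); cv2.imwrite("pics/s32.png",cv2.resize(t,(800,600)))
E
```

```text
(no output)
```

View pics/top32.png

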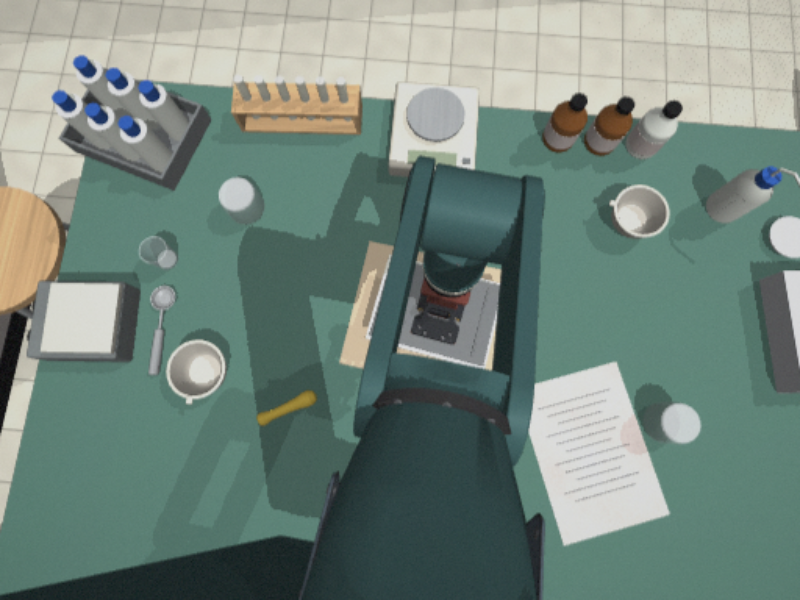

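View pics/s32.png

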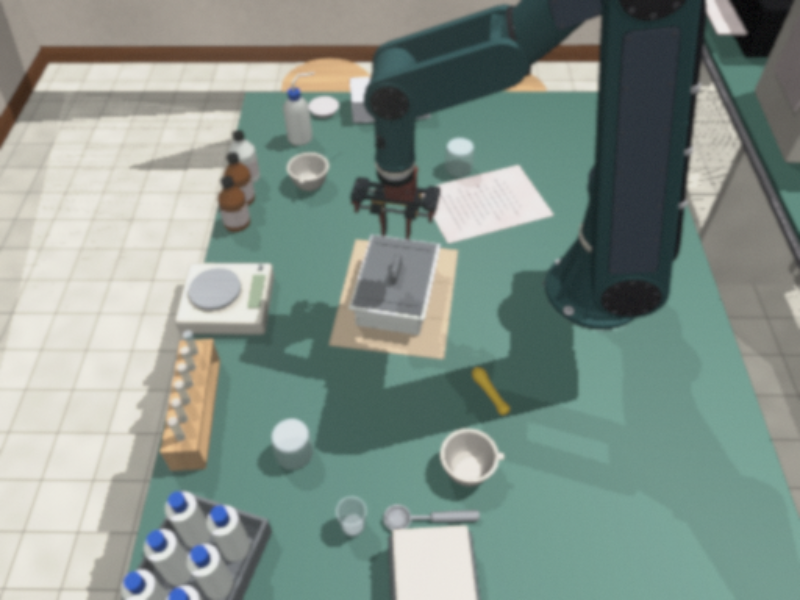

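No white pestle remains on the bench, only the yellow one at (287,408), and the other objects are in place. I hand in.

```bash
python3 - <<'E'
from h import *
print(env.finish_job()); st()
E
```

```text
the job is handed in; nothing more can be done
None
the job is handed in; nothing more can be done
```

The tidy-up is finished and handed in at about 44 s; the interface gave no verdict.

I hooked both fingertips behind the tub's far lip and dragged it to within a few millimetres of the towel's centre, about 0.05 rad off square. I laid the lid on the bench behind the tub and put in all five white pestles that were there, four side by side with the fifth nested on top. One of them had been knocked about 5 cm aside, so I measured it again before grasping. I then refitted the lid. The yellow look-alike and everything else were left alone.

**Last checks:**
- **Lid:** it went home at the expected height with no jam force. The final pictures show an even lip all round, with the lid about 3 mm off the tub's centre (8 mm allowed).
- **Bench:** the last top and side pictures show no white pestle left, and the mortars, jars, beaker and spatula look undisturbed.
- **Disagreement:** the wrist camera's positions differed from the top camera's by up to 8 mm, usually 3 to 6 mm. I aimed the grasps between the two readings. I set the lid down by reversing its measured removal path.

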